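Close and bolt the sprung inspection flap

TASK

Close the sprung inspection flap of the aluminium cover: draw its slide bolt, which was left partly out, right back, press the flap gently down against its spring until it lies level with the skin, and holding it down slide the bolt fully home under the keeper, so that the flap stays shut by itself when you let go. Use no more force than it needs, so as not to crush the rubber seal under the flap or bend the keeper, and leave the tools and parts lying about as they are.

Things in the scene. Friction and masses are not known exactly. Their poses are not given: they have to be found in the camera images.
- cover: sheet-aluminium machine cover, 270 x 335 mm with one round end, fixed on battens. Origin at bench height, z up; it is turned by yaw. Flat level skin, top face 60 mm above the origin. The flap's hinge line lies along the cover's y at x = +70 mm; the flap's free edge, the bolt's tip and the keeper are on the -x side.
- flap (a joint): angle (rad) of the sprung inspection flap, a 130 x 146 mm aluminium plate: 0 = level, flush with the skin, resting on its rubber seal; 0.5 = fully up, where the spring holds it. Its free edge rises as it opens. Pressed at the knob it takes about 7 N when up and 11 to 15 N just to reach the seal; 18 N nips the seal, over 24 N crushes it. Let go, it jumps up unless the bolt is home.
- bolt (a joint): travel (m) of the flat steel slide bolt on top of the flap, straight away from the hinge: 0 = drawn fully back, its tip 2 mm inside the flap's free edge; 0.024 = fully home; firm stops at both. About 2 N of friction; it stays where left. Left more than 7 mm out, its tip comes down on top of the keeper and the flap cannot go level.
- flap_hinge (a point): middle of the flap's hinge line, at the height of the cover's skin; fixed to the flap: its -x points along the flap to the free edge 130 mm away, its y along the hinge line, its z square out of the flap's top face.
- knob (a point): centre of the bolt's knob, a steel ball 18 mm across on an 8 mm stem, 27 mm above the flap's top face (20 mm above the bar, which is 14 wide and 6 thick) and 75 mm from the hinge line with the bolt drawn back, 99 mm with it home. Its -x points along the bolt's way home, z square out of the flap. Guide straps 10.5 mm high cross the bar 26 and 121 mm from the hinge line.
- keeper: steel strap, 38 wide, 14 long and 11.6 mm high, riveted on the skin 6 mm in front of the flap's free edge; origin on the skin, under the middle of its mouth. The bolt goes in under it along the cover's -x with only some 1.5 mm to spare in height, so only with the flap pressed down level. Over 25 N on it (a bolt rammed or pressed on it) bends it.
- seal: black rubber seal on the ledge inside the opening, 8 mm wide, that the closed flap's underside rests on; origin at the middle of its front strip's top, 127 mm from the hinge line, 2.4 mm under the skin's top. It bears up to 8 N of load; more crushes it.
- pliers: pair of pliers with dipped red handles, about 165 long, lying flat on the bench; origin near its pivot. A bystander.
- screwdriver: screwdriver with blue handle, 180 long, lying on the bench. A bystander.
- bob_a: felt polishing bob, 25 thick, on a steel shank, 64 long, lying on the bench. A bystander.
- bob_b: the other felt polishing bob, like bob_a. A bystander.
- buff_wheel: grey cloth buffing wheel, 62 across and 11 thick with a 21 mm high spindle, lying flat on the cover's skin beside the flap. A bystander.
- bracket: small aluminium angle bracket, 90 x 28, 26 high at its bent end, lying on the round end of the cover's skin. A bystander.
- polish_tin: closed steel polish tin, 68 across and 50 high, on the bench. A bystander.

How it is judged:
On the way, in this order (a step that is already met when the one before it is completed fails the run):
1. the bolt is drawn right back (within 4 mm of its stop) (value of joint bolt below 0.004 m), for 0.1 s.
2. the flap is pressed level (within 0.02 rad) (value of joint flap below 0.02 rad), for 0.2 s.
3. the bolt is fully home (within 3 mm of its stop) with the flap level (value of joint bolt above 0.021 m and value of joint flap below 0.02 rad), for 0.2 s.
At the end, for the whole second after the job is handed in: the flap lies level (within 0.02 rad) and at rest, held by its bolt, which is home within 3 mm; every tool and part round about lies within 30 mm of where it was (all of step 3 and velocity of joint flap between -0.05 and 0.05 rad/s and distance of each of pliers, screwdriver, bob_a, bob_b, buff_wheel, bracket, polish_tin from where it was at the start of the episode below 0.03 m); the robot touches nothing.
It fails at once if the flap is pressed on its rubber seal with more than 8 N (contact force between anything else and seal above 8 N).
It fails at once if the keeper is loaded with more than 25 N (contact force between anything else and keeper above 25 N).
It fails at once if a bystander is pushed more than 30 mm away (distance of any of pliers, screwdriver, bob_a, bob_b, buff_wheel, bracket, polish_tin from where it was at the start of the episode above 0.03 m).
It also fails if it takes over 64 s, if anything falls off the work surface, if the arm or the gripper's body presses on something with over 40 N, if the wrist force passes 120 N, or if a joint passes its speed limit or range.

ROBOT

A 6-joint arm with a two-finger parallel gripper is mounted at the origin on the work surface. World frame = base frame: x ahead of the robot, y to its left, z up, the work surface at z = 0. Lengths are in m, angles in rad, forces in N, time in s.
With the tool pointing down it reaches from about 0.275 to 0.75 m from the base axis. Payload 10.2 kg.
Tool frame: the origin (TCP) lies midway between the tips of the shut fingers; the grasp point (between the pads) lies 19 mm behind it (grip_depth is the distance from the TCP to the grasp point, in m); x points along the fingers, y is the direction in which the jaws open and shut, and the axes are right-handed (so a half turn about x gives the same grasp; the last joint's range is limited). The gripper opens to 85 mm and grips with 20 to 120 N. Pads are 22 mm wide; open, the fingers measure 114 mm over their backs; the gripper's body (76 mm by 85 mm) begins 54 mm behind the grasp point. The pads swing forward as they close: fully open they stand 13 mm farther back than shut.
Start: joints at [-1.375, 0.313, 1.498, -0, 1.331, -0.223], TCP at [0.213, -0.48, 0.231] pointing down, gripper open.
Joint ranges: [-2.94, 2.94], [-0.97, 2.17], [0.19, 2.56], [-1.23, 4.37], [0.02, 3.11], [-2.88, 2.88]. Speed limits (rad/s): [2.39, 2.39, 3.01, 3.14, 3.14, 3.14].

INTERFACE

Orientations are given as a unit quaternion [w, x, y, z].
In Python, from rig import state, capture, finish_job, trace, grip_depth gives the robot as it stands. The module is installed in compiled form; this text tells all that it offers.
- The arm moves only by the shell command python3 -m creep 'ROWS'. ROWS is JSON, a list that holds one entry, the list of rows, each a list of 5 numbers: the closure in counts, from 0 (fully open) to 255 (shut), then the shift along the tool's x, y, z in cm, then the turn about the tool's x in rad. A call has 1 to 5 rows; each row shifts and turns the commanded pose from where the row before left it, along the tool's axes as they then stand; what a row does not reach is not made up. A row lasts 1/10 s, in which the tool goes at most 50 mm and 8.59 degrees, less where a joint would pass 70% of its speed; a pose out of reach is approached as far as the arm can. A call is refused whole if a number of a shift passes 5 or a number of a turn 0.15, either way. A call with a gripper value outside its range is refused whole. The fingers move at their own pace and stop on an object; the grip force is fixed at half the most. Time passes only in rows, so rows that do not move let the fingers close. It gives the time, the measured TCP pose, the force and the opening at its end, in the units of the state.
- state(): the state, without advancing time (a new reading comes with each control period).
- capture(name): name is "scene" or "top"; returns a dict with "frame" (384x512x3 uint8, red, green, blue), "intrinsics" (3x3 intrinsics, pixels), "cam_to_world" (4x4, takes a point from camera to world coordinates). Camera axes: x right, y up, looking along -z (the intrinsics and any distortion apply to the point x, -y, -z); pixel columns grow to the right and rows downward; lengths in m; the calibration is good to about 2 mm. A picture is of the moment at which its call begins. There is no depth.
- finish_job(): hands the job in, once; it reports no verdict.
Trained networks look in a picture, given as the dict that the camera call returned (one of the last four; its "shot" number tells which), for a name from the list of things; names that differ only in an ending like _2 or _b are one class to them, and where a whole thing is asked for, a point or a joint stands for the part that bears it (a point fixed in the world has none). Each returns a list of dicts, best first, with "p" (0 to 1); they miss things now and then, are a little off and sometimes report something else, mostly with a low value. They report only what shows in the picture. A call takes as long as a camera call.
- trace(picture, label): "region" (384x512 bool, what is visible of it) and "extent" ([left, top, right, bottom] in pixels, round what is visible of it).
The state is a dict: "t": time; "q": joint angles; "joint_vel": joint speeds; "tau": joint torques, N m; "ee_pos": TCP position; "eef_rot": TCP orientation; "ft_force": force on the tool from outside, world axes, zero at the start; "moment": the same for the moment, N m; "opening": opening from 0.0 (shut) to 1.0 (fully open).
Only numpy, scipy, OpenCV 4.12 (cv2) and the standard library are available. Lean on these libraries where they do the work, as an engineer would, in place of code of your own. Each camera call takes 0.05 s, during which the arm holds its last target.

## Working session

There is one attempt and no reset: what is moved stays moved. The work goes in short steps, Python scripts to look and compute and a shell command to move; the robot and the scene stay as the last step left them, time stands still between calls to the robot, and variables do not carry over. Pictures are saved under pics/ and viewed, and the job is handed in when it is done.

```bash
mkdir -p pics; cat > h.py <<'E'
import numpy as np,cv2
from rig import state,capture,trace,grip_depth
def save(p,n,s=1.5):
    cv2.imwrite('pics/'+n,cv2.resize(p['frame'][:,:,::-1],None,fx=s,fy=s,interpolation=cv2.INTER_CUBIC))
E
python3 - <<'E'
from h import *
print(state(),grip_depth)
for n in('scene','top'):
    p=capture(n);save(p,n+'1.png');print(n,p['intrinsics'],p['cam_to_world'],p.keys())
    for l in('knob','keeper','flap','bolt','cover','buff_wheel','bracket','seal'):
        for r in trace(p,l)[:2]:
            ys,xs=np.nonzero(r['region']);print(l,round(r['p'],2),r['extent'],xs.mean().round(1),ys.mean().round(1),len(xs))
E
```

```text
{'t': 0.0, 'q': array([-1.37538909e+00,  3.13459543e-01,  1.49846032e+00,  2.92940172e-05,
        1.33099230e+00, -2.23357009e-01]), 'joint_vel': array([ 5.41256741e-04, -2.09338387e-05,  2.74289269e-06, -2.18369058e-04,
        7.32791485e-04,  3.16054818e-05]), 'tau': array([-1.52100124e-04, -4.12271690e+01, -2.59740722e+01, -2.08260294e-04,
        4.22886136e-03,  5.78138497e-05]), 'ee_pos': array([ 0.21344584, -0.47936508,  0.23072145]), 'eef_rot': array([ 0.1465073 ,  0.69168018,  0.14743996, -0.69164702]), 'ft_force': array([ 0.0943973 , -0.64125627, -0.75387676]), 'moment': array([-0.0125417 , -0.01329125, -0.00158266]), 'opening': 0.9970592815260086} 0.0187
scene [[465.14251823   0.         258.32277851]
 [  0.         465.14251823 191.15782386]
 [  0.           0.           1.        ]] [[ 0.89045686 -0.34536657  0.29632499  0.8261471 ]
 [ 0.45501769  0.66607451 -0.59101916 -0.65928604]
 [ 0.00674374  0.66111018  0.75025852  0.93302266]
 [ 0.          0.          0.          1.        ]] dict_keys(['frame', 'intrinsics', 'cam_to_world', 'shot'])
knob 0.86 [274.0, 183.7, 30
[... 680 characters left out ...]
0.98056939 -0.19494608  0.32101976]
 [-0.998916    0.02947479  0.0360287   0.05057321]
 [ 0.04107463  0.19394565  0.98015201  0.98567309]
 [ 0.          0.          0.          1.        ]] dict_keys(['frame', 'intrinsics', 'cam_to_world', 'shot'])
knob 0.65 [253.5, 136.8, 269.3, 169.3] 261.1 151.6 201
flap 0.88 [229.3, 122.4, 294.8, 172.6] 262.2 148.6 2144
flap 0.72 [251.7, 139.3, 269.8, 169.3] 261.0 151.8 195
bolt 0.66 [253.4, 137.2, 270.2, 166.4] 261.1 152.0 159
cover 0.94 [184.1, 97.5, 328.5, 221.1] 256.5 160.8 11779
buff_wheel 0.63 [204.4, 134.1, 225.4, 160.3] 215.3 147.6 434
bracket 0.58 [287.0, 163.0, 316.4, 194.8] 302.4 177.4 388
seal 0.79 [228.0, 159.6, 287.4, 183.5] 254.9 173.9 445
```

```bash
python3 - <<'E'
import cv2
for n,(x0,y0,x1,y1) in dict(scene1=(200,130,400,280),top1=(170,80,370,230)).items():
    im=cv2.imread(f'pics/{n}.png');im=cv2.resize(im,None,fx=1/1.5,fy=1/1.5,interpolation=cv2.INTER_AREA)
    cv2.imwrite(f'pics/{n}c.png',cv2.resize(im[y0:y1,x0:x1],None,fx=4,fy=4,interpolation=cv2.INTER_CUBIC))
E
```

```text
(no output)
```

View pics/scene1.png

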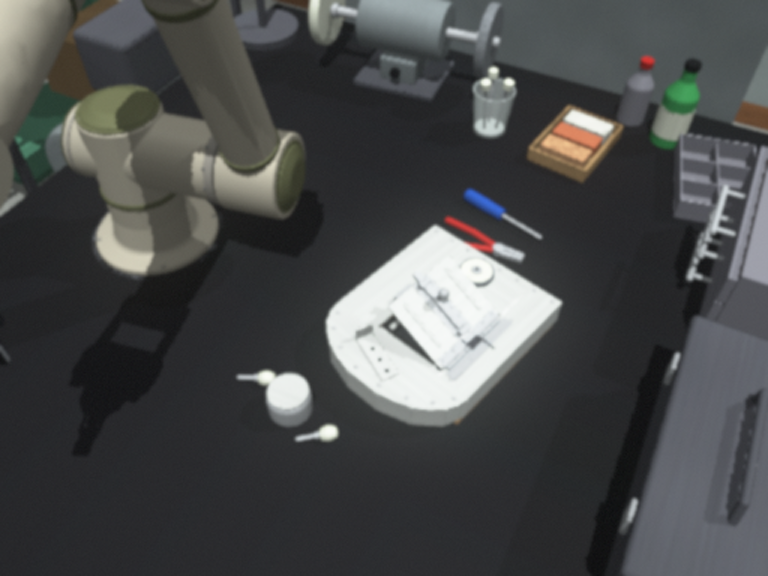

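View pics/top1.png

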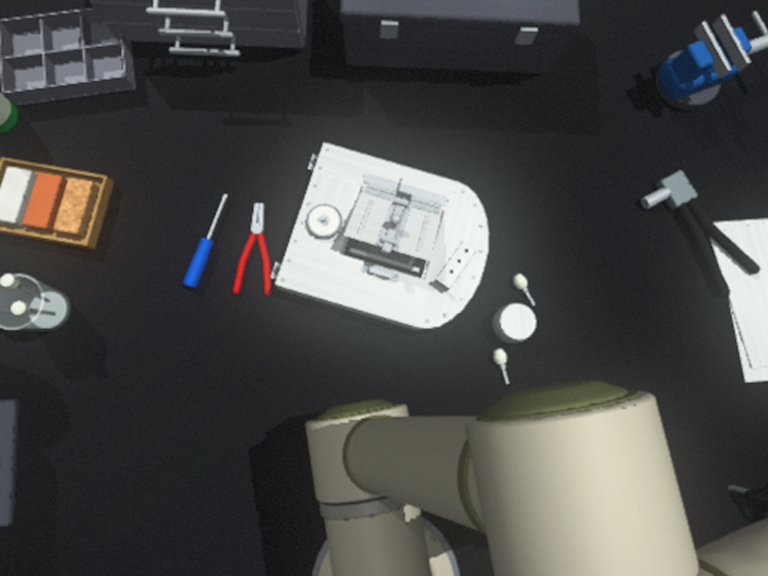

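```bash
ls pics
```

```text
scene1.png
scene1c.png
top1.png
top1c.png
```

View pics/scene1c.png

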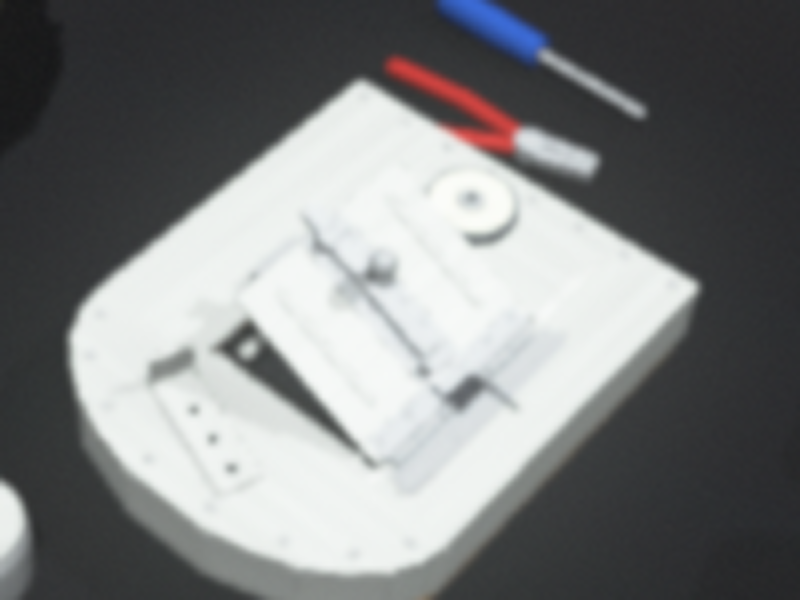

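View pics/top1c.png

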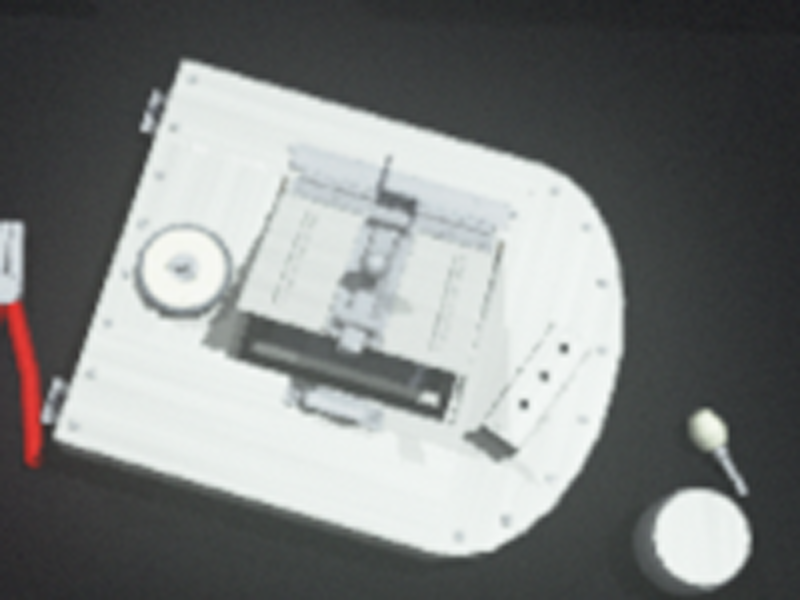

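The scene shows the flap standing up, with its hinge on the far side and its free edge and keeper toward the robot. The knob is at about (295,197) in scene pixels and (260,149) in top pixels. I'll zoom with a contrast stretch next.

```bash
cat >> h.py <<'E'
def crop(p,n,x0,y0,w,h,s=8,lo=90,hi=255):
    im=p['frame'][y0:y0+h,x0:x0+w,::-1].astype(float)
    im=np.clip((im-lo)/(hi-lo),0,1)**1.7*255
    im=cv2.resize(im.astype(np.uint8),None,fx=s,fy=s,interpolation=cv2.INTER_CUBIC)
    for k in range(0,w,10):
        cv2.putText(im,str(x0+k),(k*s,10),0,0.35,(0,0,255));cv2.line(im,(k*s+s//2,12),(k*s+s//2,18),(0,0,255))
    for k in range(0,h,10):
        cv2.putText(im,str(y0+k),(0,k*s+8),0,0.35,(0,0,255));cv2.line(im,(26,k*s+s//2),(32,k*s+s//2),(0,0,255))
    cv2.imwrite('pics/'+n,im)
def ray(p,u,v):
    K=p['intrinsics'];T=p['cam_to_world']
    d=T[:3,:3]@np.array([(u-K[0,2])/K[0,0],-(v-K[1,2])/K[1,1],-1]);return T[:3,3],d/np.linalg.norm(d)
def atz(p,u,v,z):
    o,d=ray(p,u,v);return o+d*(z-o[2])/d[2]
def tri(p1,a,p2,b):
    o1,d1=ray(p1,*a);o2,d2=ray(p2,*b)
    s=np.linalg.lstsq(np.c_[d1,-d2],o2-o1,rcond=None)[0]
    x=o1+d1*s[0];y=o2+d2*s[1];return (x+y)/2,np.linalg.norm(x-y)
def proj(p,X):
    K=p['intrinsics'];T=p['cam_to_world'];c=T[:3,:3].T@(np.asarray(X)-T[:3,3])
    return np.array([K[0,0]*c[0]/-c[2]+K[0,2],K[1,1]*-c[1]/-c[2]+K[1,2]])
E
python3 - <<'E'
from h import *
import pickle
a=capture('scene');b=capture('top');pickle.dump((a,b),open('p0.pkl','wb'))
crop(a,'s2.png',250,160,96,75);crop(b,'t2.png',215,105,96,75)
E
```

```text
(no output)
```

View pics/s2.png

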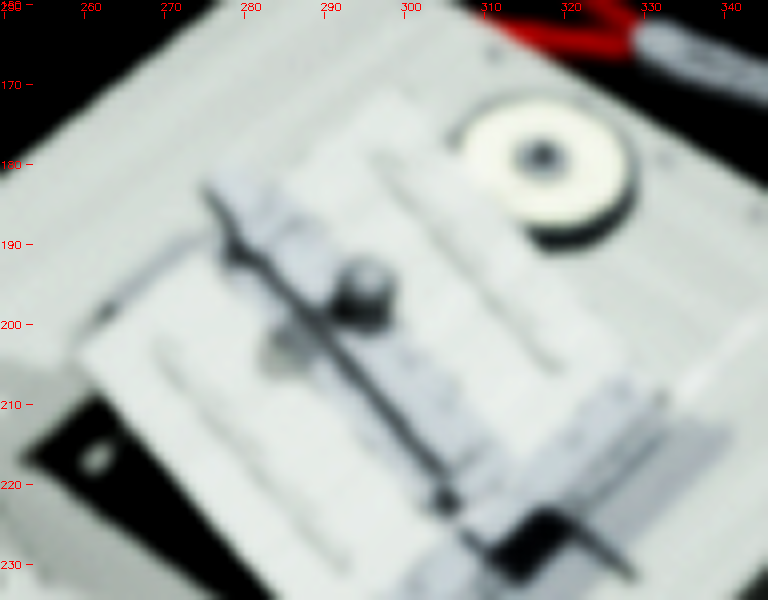

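View pics/t2.png

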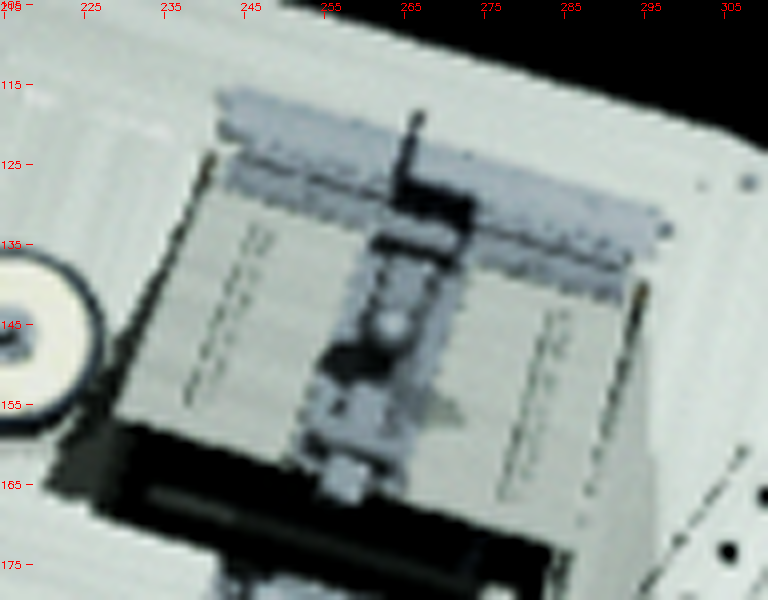

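```bash
cat > fit.py <<'E'
from h import *
import pickle
from scipy.optimize import least_squares
a,b=pickle.load(open('p0.pkl','rb'))
S=lambda x,y:(250+(x+.5)/8-.5,160+(y+.5)/8-.5)
Tt=lambda x,y:(215+(x+.5)/8-.5,105+(y+.5)/8-.5)
c1=atz(b,215.6,95.4,.06);c2=atz(b,184.1,189.9,.06);print('cover corners',c1,c2,np.linalg.norm(c1-c2))
d1=atz(a,290.4,149.9,.06);d2=atz(a,374.2,201.6,.06);print(' scene',d1,d2,np.linalg.norm(d1-d2))
print('knob',tri(a,S(365,292),b,Tt(370,345)))
print('tip',tri(a,S(205,188),b,Tt(345,495)))
print('freecorner',tri(a,S(85,350),b,Tt(565,548)))
print('hinge corners top',atz(b,*Tt(212,155),.06),atz(b,*Tt(643,287),.06),'scene',atz(a,293.6,245.6,.06))
obs=[(b,Tt(212,155),'f',(0,73,0)),(b,Tt(643,287),'f',(0,-73,0)),(b,Tt(112,415),'f',(-130,73,0)),(b,Tt(565,548),'f',(-130,-73,0)),
(a,S(85,350),'f',(-130,-73,0)),(a,(293.6,245.6),'f',(0,-73,0)),(a,S(385,92),'f',(-130,73,0)),
(b,(215.6,95.4),'c',(135,None,60)),(b,(184.1,189.9),'c',(-135,None,60)),(a,(374.2,201.6),'c',(135,None,60)),(a,(290.4,149.9),'c',(-135,None,60))]
def pt(q,k,X):
    x,y,yw,th,yc=q[:5]
    R=np.array([[np.cos(yw),-np.sin(yw),0],[np.sin(yw),np.cos(yw),0],[0,0,1]])
    if k=='c': X=np.array([X[0],yc*1000,X[2]])/1000
    else:
        X=np.array(X)/1000;X=np.array([X[0]*np.cos(th)-0*X[2]+X[2]*np.sin(th)*1,X[1],-X[0]*np.sin(th)+X[2]*np.cos(th)]);X=X+[.07,0,.06]
    return R@X+[x,y,0]
def res(q): return np.concatenate([proj(p,pt(q,k,X))-u for p,u,k,X in obs])
if __name__=='__main__':
    r=least_squares(res,[.45,.05,-.29,.5,.17],loss='soft_l1');print(r.x);print(r.fun.reshape(-1,2).round(1))
    q=r.x;pickle.dump(q,open('q.pkl','wb'))
    for l in(75,80,85,90,95,99): print(l,pt(q,'f',(-l,0,27)).round(4),proj(a,pt(q,'f',(-l,0,27))).round(1),proj(b,pt(q,'f',(-l,0,27))).round(1))
    for l in (0,5,10,15):print('tip',l,proj(a,pt(q,'f',(-128-l,0,4))).round(1),proj(b,pt(q,'f',(-128-l,0,4))).round(1))
E
python3 fit.py
```

```text
cover corners [0.74454819 0.12995104 0.06      ] [0.48473423 0.19849729 0.06      ] 0.26870407273750596
 scene [0.49071939 0.20151584 0.06      ] [0.74982612 0.12911378 0.06      ] 0.2690322554516626
knob (array([0.58610838, 0.00885007, 0.11702504]), np.float64(0.0014097403584596901))
tip (array([0.53345775, 0.01494341, 0.12989973]), np.float64(0.002668592993293657))
freecorner (array([ 0.52419502, -0.0507971 ,  0.11988841]), np.float64(0.0035189325081670607))
hinge corners top [0.66646109 0.05932898 0.06      ] [ 0.62586804 -0.0841332   0.06      ] scene [ 0.62732663 -0.08133349  0.06      ]
[ 0.57889055  0.00603864 -0.25451375  0.54340781  0.16348235]
[[ 0.1  0.5]
 [-0.7 -0.9]
 [-0.3  0.2]
 [ 1.4  0.2]
 [-2.8 -1.5]
 [ 0.2  0.4]
 [-0.2 -3.6]
 [-0.  -2.1]
 [ 0.2 -1.8]
 [ 0.5 -0.2]
 [-0.9  0.6]]
75 [0.598  0.0011 0.1219] [298.4 198.8] [264.  142.3]
80 [0.5939 0.0021 0.1245] [297.  197.2] [263.6 143.6]
85 [0.5897 0.0032 0.1271] [295.6 195.5] [263.2 144.9]
90 [0.5856 0.0043 0.1296] [294.2 193.8] [262.8 146.2]
95 [0.5815 0.0054 0.1322] [292.9 192.1] [262.4 147.5]
99 [0.5781 0.0062 0.1343] [291.7 190.8] [262.1 148.6]
tip 0 [279.4 184.2] [257.8 163.2]
tip 5 [278.  182.6] [257.4 164.6]
tip 10 [276.7 180.9] [257. 166.]
tip 15 [275.3 179.2] [256.5 167.4]
```

```bash
python3 - <<'E'
from h import *
import pickle
a,b=pickle.load(open('p0.pkl','rb'))
def big(p,x0,y0,w,h,s):
    im=p['frame'][y0:y0+h,x0:x0+w,::-1]
    return cv2.resize(im,None,fx=s,fy=s,interpolation=cv2.INTER_NEAREST)
A=big(a,280,183,32,28,12);B=big(b,246,130,32,40,12)[:28*12*2]
H=max(len(A),len(B));A=np.pad(A,((0,H-len(A)),(0,0),(0,0)))
B=np.pad(B,((0,H-len(B)),(0,0),(0,0)))
cv2.imwrite('pics/knob.png',np.hstack([A,B]))
print(trace(capture('scene'),'knob')[0]['extent'])
E
```

```text
[277.2, 185.1, 307.0, 222.4]
```

View pics/knob.png

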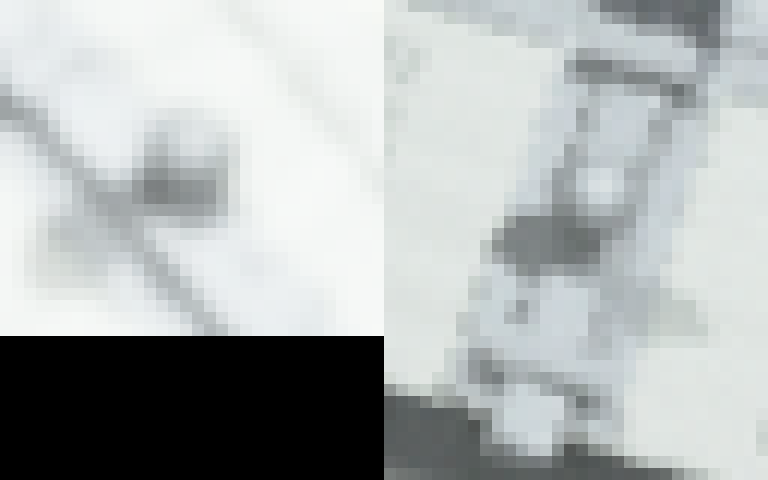

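```bash
cat > fit2.py <<'E'
from fit import *
import fit
def pt2(q,k,X): return pt([q[0],q[1],q[2],0.5,q[3]],k,X)
obs2=[o for o in obs]
obs2[4]=(a,S(85,362),'f',(-130,-73,0))
def res2(q):
    out=[]
    kk=[(a,(294.6,195.6),'f',(-q[4]*1000,0,27)),(b,(262.8,146.2),'f',(-q[4]*1000,0,27))]*2
    for p,u,k,X in obs2+kk:
        off=q[5:7] if p is a else q[7:9]
        out.append(proj(p,pt2(q,k,X))+off-u)
    return np.concatenate(out+[q[5:9]*1.0])
r=least_squares(res2,[.58,.006,-.26,.163,.087,0,0,0,0],loss='soft_l1');q=r.x
print(q.round(4));print(r.fun[:-4].reshape(-1,2).round(1))
c,s=np.cos(q[2]),np.sin(q[2]);print('hinge',pt2(q,'f',(0,0,0)),'knob',pt2(q,'f',(-q[4]*1000,0,27)),'knob closed home',[q[0]+c*(.07-.099),q[1]+s*(.07-.099),.087])
E
python3 fit2.py | tail -22
```

```text
scene [0.49071939 0.20151584 0.06      ] [0.74982612 0.12911378 0.06      ] 0.2690322554516626
knob (array([0.58610838, 0.00885007, 0.11702504]), np.float64(0.0014097403584596901))
tip (array([0.53345775, 0.01494341, 0.12989973]), np.float64(0.002668592993293657))
freecorner (array([ 0.52419502, -0.0507971 ,  0.11988841]), np.float64(0.0035189325081670607))
hinge corners top [0.66646109 0.05932898 0.06      ] [ 0.62586804 -0.0841332   0.06      ] scene [ 0.62732663 -0.08133349  0.06      ]
[ 0.5804  0.0058 -0.2521  0.1636  0.0866  0.1006  0.2378  0.0021  0.2835]
[[ 0.1  0.3]
 [-0.7 -1.2]
 [-0.5  1.5]
 [ 1.   1.4]
 [-3.1 -1.6]
 [ 1.   1. ]
 [-0.7 -2.2]
 [-0.1 -2.3]
 [ 0.4 -1.9]
 [ 1.1  0.1]
 [-0.5  1. ]
 [ 0.2 -0. ]
 [-0.   0.2]
 [ 0.2 -0. ]
 [-0.   0.2]]
hinge [ 0.64822651 -0.01161471  0.06      ] knob [0.58716125 0.00411406 0.12521529] knob closed home [np.float64(0.5523556685370763), np.float64(0.013079035893622217), 0.087]
```

```bash
cat > go.py <<'E'
# prints what remains: usage go.py x y z yawjaw
import sys
from h import *
from scipy.spatial.transform import Rotation as Ro
s=state();q=s['eef_rot'];R=Ro.from_quat([q[1],q[2],q[3],q[0]]).as_matrix()
print('t',round(s['t'],2),'pos',s['ee_pos'].round(4),'F',s['ft_force'].round(2),'open',round(s['opening'],3))
print('axes x',R[:,0].round(3),'y',R[:,1].round(3),'z',R[:,2].round(3))
if len(sys.argv)>3:
    g=np.array([float(v) for v in sys.argv[1:4]]);print('tool cm',((R.T@(g-s['ee_pos']))*100).round(2))
yw=-.262; ey=np.array([-np.sin(yw),np.cos(yw),0]);ex=np.array([np.cos(yw),np.sin(yw),0])
t=np.arctan2(R[:,2]@ey,R[:,1]@ey);t2=(t+np.pi/2)%np.pi-np.pi/2
print('turn',round(t2,3),'q6',round(s['q'][5],3),'F cover x,y,z',[round(float(s['ft_force']@e),2) for e in(ex,ey,[0,0,1])])
Rn=R@Ro.from_euler('x',t2).as_matrix();print('after turn y',Rn[:,1].round(3),'z',Rn[:,2].round(3))
if len(sys.argv)>3: print('after-turn cm',((Rn.T@(g-s['ee_pos']))*100).round(2))
E
python3 go.py .587 .004 .19
```

```text
t 1.1 pos [ 0.2135 -0.4796  0.2313] F [ 0.17 -0.02  0.06] open 0.999
axes x [ 0.  0. -1.] y [ 0.407 -0.914  0.   ] z [-0.914 -0.407 -0.   ]
tool cm [  4.13 -28.99 -53.79]
turn 0.681 q6 -0.223 F cover x,y,z [0.17, 0.03, 0.06]
after turn y [-0.259 -0.966 -0.   ] z [-0.966  0.259 -0.   ]
after-turn cm [  4.13 -56.39 -23.55]
```

```bash
python3 -m creep '[[[0,0,-3,-3.5,0.136],[0,0,-3,-3.5,0.136],[0,0,-3,-3.5,0.136],[0,0,-3,-3.5,0.136],[0,0,-3,-3.5,0.136]]]'; python3 go.py .587 .004 .16
```

```text
t: 1.6
ee_pos: [0.3568, -0.3117, 0.2317]
eef_rot: [-0.086, 0.702, -0.086, -0.702]
ft_force: [-0.2, -0.8, -0.3]
opening: 0.994
t 1.6 pos [ 0.3568 -0.3117  0.2317] F [-0.16 -0.82 -0.29] open 0.994
axes x [ 0.    -0.001 -1.   ] y [-0.242 -0.97   0.   ] z [-0.97   0.242 -0.001]
tool cm [  7.16 -36.21 -14.68]
turn 0.017 q6 0.849 F cover x,y,z [0.06, -0.83, -0.29]
after turn y [-0.259 -0.966  0.   ] z [-0.966  0.259 -0.001]
after-turn cm [  7.16 -36.46 -14.05]
```

```bash
python3 -m creep '[[[0,0,-4.5,-1.7,0.017],[0,0,-4.5,-1.75,0],[0,0,-4.5,-1.75,0],[0,0,-4.5,-1.75,0],[0,0,-4.5,-1.75,0]]]'; python3 -m creep '[[[100,0,-4.5,-1.75,0],[100,0,-4.5,-1.75,0],[100,1.5,-3,-1.5,0],[100,2,-1,0,0],[100,0,0,0,0]]]'; python3 go.py .587 .004 .16
```

```text
t: 2.1
ee_pos: [0.4973, -0.1153, 0.2315]
eef_rot: [-0.09, 0.701, -0.09, -0.701]
ft_force: [1.0, -0.6, -1.3]
opening: 1.0
t: 2.6
ee_pos: [0.5769, -0.0025, 0.1936]
eef_rot: [0.09, -0.7, 0.089, 0.703]
ft_force: [-0.4, 0.6, -0.6]
opening: 0.609
t 2.6 pos [ 0.5769 -0.0025  0.1936] F [-0.43  0.58 -0.56] open 0.609
axes x [-0.005  0.001 -1.   ] y [-0.251 -0.968  0.   ] z [-0.968  0.251  0.005]
tool cm [ 3.36 -0.89 -0.83]
turn 0.008 q6 1.617 F cover x,y,z [-0.57, 0.45, -0.56]
after turn y [-0.259 -0.966  0.   ] z [-0.966  0.259  0.005]
after-turn cm [ 3.36 -0.89 -0.82]
```

```bash
python3 -m creep '[[[100,1,-0.5,-0.4,0],[100,1.3,-0.4,-0.4,0],[100,1,0,0,0],[100,0,0,0,0]]]'; python3 go.py .587 .004 .109; python3 - <<'E'
from h import *
a=capture('scene');b=capture('top')
crop(a,'s3.png',250,150,96,75);crop(b,'t3.png',215,105,96,75)
E
```

```text
t: 3.0
ee_pos: [0.587, 0.0022, 0.1617]
eef_rot: [0.091, -0.7, 0.09, 0.702]
ft_force: [0.4, 0.0, 0.2]
opening: 0.613
t 3.0 pos [0.587  0.0022 0.1617] F [0.4  0.   0.19] open 0.613
axes x [-0.003  0.    -1.   ] y [-0.254 -0.967  0.   ] z [-0.967  0.254  0.003]
tool cm [ 5.27 -0.17  0.03]
turn 0.005 q6 1.632 F cover x,y,z [0.38, 0.1, 0.19]
after turn y [-0.259 -0.966  0.   ] z [-0.966  0.259  0.003]
after-turn cm [ 5.27 -0.17  0.03]
```

View pics/s3.png

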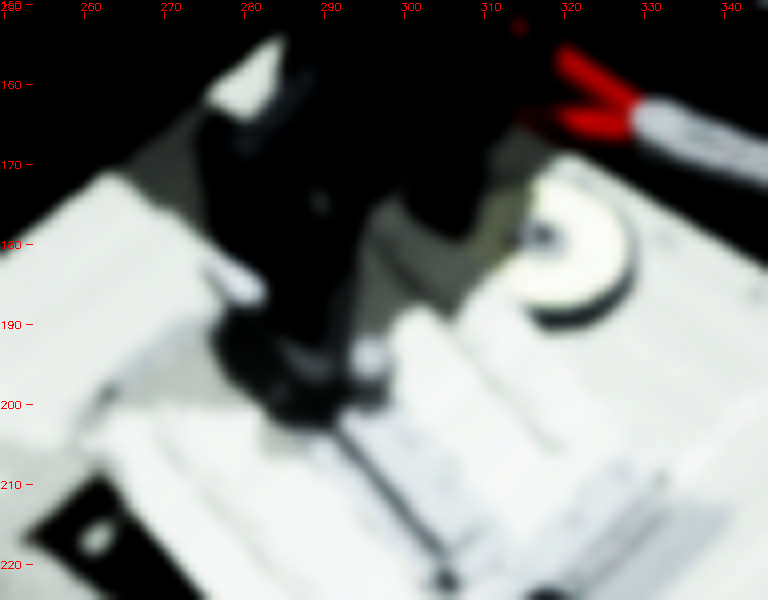

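View pics/t3.png

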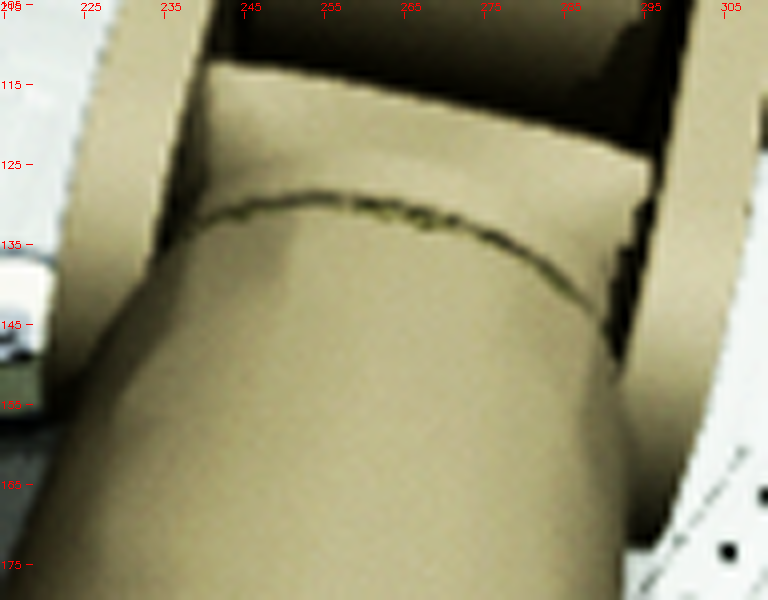

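```bash
python3 -m creep '[[[100,1.5,-0.17,0.03,0],[100,1.5,0,0,0],[100,0,0,0,0],[100,0,0,0,0]]]'; python3 go.py .587 .004 .109; python3 - <<'E'
from h import *
a=capture('scene')
crop(a,'s4.png',250,150,96,75,8,30,230)
for X in [(.5805,-.023,.128),(.5805+.0106,-.023-.003,.128),(.5805-.0106,-.023+.003,.128)]: print(proj(a,X))
E
```

```text
t: 3.5
ee_pos: [0.5881, 0.0041, 0.1342]
eef_rot: [-0.09, 0.702, -0.09, -0.701]
ft_force: [0.6, -0.1, 0.6]
opening: 0.61
t 3.5 pos [0.5881 0.0041 0.1342] F [ 0.64 -0.09  0.64] open 0.61
axes x [ 0.001 -0.    -1.   ] y [-0.254 -0.967 -0.   ] z [-0.967  0.254 -0.001]
tool cm [2.52 0.04 0.11]
turn 0.006 q6 1.635 F cover x,y,z [0.64, 0.08, 0.64]
after turn y [-0.259 -0.966 -0.   ] z [-0.966  0.259 -0.001]
after-turn cm [2.52 0.04 0.11]
[287.19666126 201.56518093]
[290.91582941 204.12593146]
[283.51205059 199.02822417]
```

View pics/s4.png

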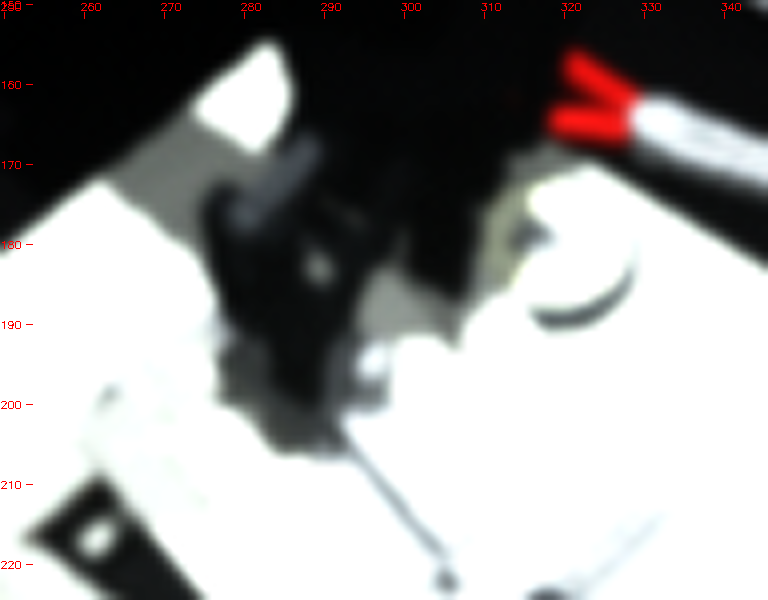

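```bash
python3 -m creep '[[[100,1.3,0,0.1,0],[100,1.3,0,0,0],[100,0,0,0,0]]]'; python3 go.py .587 .004 .109;python3 -m creep '[[[180,0,0,0,0],[180,0,0,0,0],[180,0,0,0,0],[180,0,0,0,0]]]'; python3 go.py
```

```text
t: 3.85
ee_pos: [0.5857, 0.0047, 0.105]
eef_rot: [0.09, -0.7, 0.09, 0.703]
ft_force: [0.4, 0.5, 0.6]
opening: 0.602
t 3.85 pos [0.5857 0.0047 0.105 ] F [0.37 0.51 0.63] open 0.602
axes x [-0.004  0.001 -1.   ] y [-0.253 -0.967  0.   ] z [-0.967  0.253  0.004]
tool cm [-0.4   0.04 -0.14]
turn 0.006 q6 1.635 F cover x,y,z [0.23, 0.59, 0.63]
after turn y [-0.259 -0.966  0.   ] z [-0.966  0.259  0.004]
after-turn cm [-0.4   0.04 -0.14]
t: 4.25
ee_pos: [0.5871, 0.0045, 0.1076]
eef_rot: [-0.09, 0.702, -0.09, -0.701]
ft_force: [0.1, 0.4, 0.6]
opening: 0.295
t 4.25 pos [0.5871 0.0045 0.1076] F [0.06 0.44 0.64] open 0.295
axes x [ 0.001 -0.    -1.   ] y [-0.253 -0.967 -0.   ] z [-0.967  0.253 -0.001]
turn 0.006 q6 1.635 F cover x,y,z [-0.06, 0.44, 0.64]
after turn y [-0.259 -0.966 -0.   ] z [-0.966  0.259 -0.001]
```

```bash
python3 -m creep '[[[195,0,0,0,0],[195,0,0,0,0],[195,0,0,0,0]]]';python3 -m creep '[[[200,0,0,0,0],[200,0,0,0,0],[200,0,0,0,0]]]'; python3 go.py
```

```text
t: 4.55
ee_pos: [0.587, 0.0043, 0.1075]
eef_rot: [-0.09, 0.701, -0.091, -0.701]
ft_force: [-0.8, -1.2, 1.6]
opening: 0.238
t: 4.85
ee_pos: [0.5869, 0.0037, 0.1075]
eef_rot: [-0.09, 0.701, -0.091, -0.701]
ft_force: [-1.5, -6.1, 1.5]
opening: 0.217
t 4.85 pos [0.5869 0.0037 0.1075] F [-1.49 -6.08  1.54] open 0.217
axes x [-0.    -0.001 -1.   ] y [-0.254 -0.967  0.001] z [-0.967  0.254 -0.   ]
turn 0.006 q6 1.635 F cover x,y,z [0.14, -6.26, 1.54]
after turn y [-0.259 -0.966  0.001] z [-0.966  0.259 -0.   ]
```

```bash
python3 -m creep '[[[200,0,0.1,0,0],[200,0,0,0,0],[200,0,0,0,0]]]';python3 go.py;python3 -m creep '[[[255,0,0,0,0],[255,0,0,0,0],[255,0,0,0,0]]]'; python3 go.py
```

```text
t: 5.15
ee_pos: [0.5867, 0.0035, 0.1074]
eef_rot: [-0.09, 0.701, -0.09, -0.701]
ft_force: [-0.2, -3.8, 1.7]
opening: 0.211
t 5.15 pos [0.5867 0.0035 0.1074] F [-0.15 -3.78  1.67] open 0.211
axes x [ 0. -0. -1.] y [-0.253 -0.967  0.   ] z [-0.967  0.253 -0.   ]
turn 0.006 q6 1.634 F cover x,y,z [0.83, -3.69, 1.67]
after turn y [-0.259 -0.966  0.   ] z [-0.966  0.259 -0.   ]
t: 5.45
ee_pos: [0.5868, 0.0031, 0.1076]
eef_rot: [-0.09, 0.702, -0.091, -0.701]
ft_force: [-0.3, -5.7, 4.1]
opening: 0.169
t 5.45 pos [0.5868 0.0031 0.1076] F [-0.32 -5.72  4.1 ] open 0.169
axes x [ 0.    -0.001 -1.   ] y [-0.253 -0.967  0.001] z [-0.967  0.253 -0.001]
turn 0.006 q6 1.634 F cover x,y,z [1.17, -5.61, 4.1]
after turn y [-0.259 -0.966  0.001] z [-0.966  0.259 -0.001]
```

```bash
python3 -m creep '[[[255,0,0.05,0,0],[255,0,0,0,0],[255,0,0,0,0]]]';python3 go.py; python3 - <<'E'
from h import *
a=capture('scene')
crop(a,'s5.png',260,160,64,50,12,30,230)
E
```

```text
t: 5.75
ee_pos: [0.5868, 0.003, 0.1076]
eef_rot: [-0.09, 0.702, -0.09, -0.701]
ft_force: [0.4, -2.9, 3.7]
opening: 0.169
t 5.75 pos [0.5868 0.003  0.1076] F [ 0.37 -2.94  3.75] open 0.169
axes x [ 0.001 -0.    -1.   ] y [-0.253 -0.967  0.   ] z [-0.967  0.253 -0.001]
turn 0.006 q6 1.633 F cover x,y,z [1.12, -2.74, 3.75]
after turn y [-0.259 -0.966  0.   ] z [-0.966  0.259 -0.001]
```

View pics/s5.png

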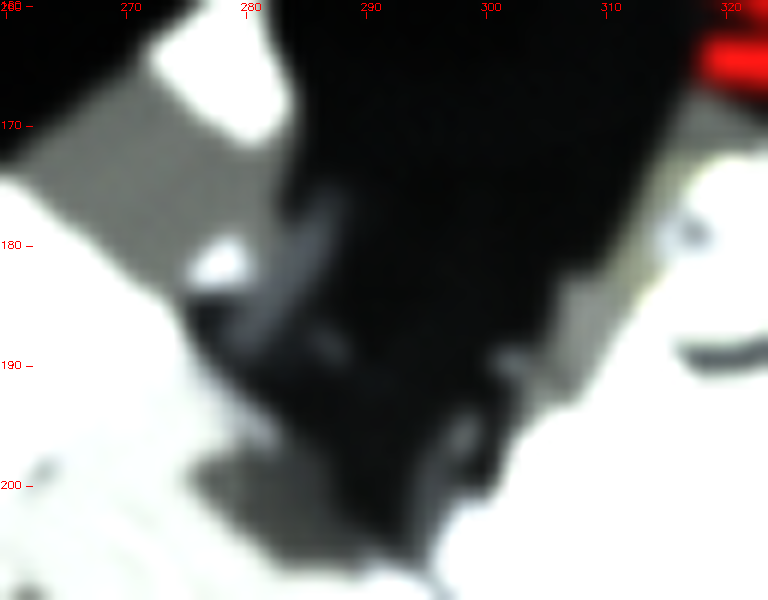

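```bash
python3 -m creep '[[[255,0.15,0,-0.26,0],[255,0.15,0,-0.26,0],[255,0,0,0,0]]]';python3 go.py;  python3 -m creep '[[[255,0.1,0,-0.17,0],[255,0,0,0,0]]]';python3 go.py
```

```text
t: 6.1
ee_pos: [0.5923, 0.0015, 0.1044]
eef_rot: [-0.09, 0.702, -0.09, -0.701]
ft_force: [1.7, -4.2, 4.3]
opening: 0.168
t 6.1 pos [0.5923 0.0015 0.1044] F [ 1.67 -4.21  4.25] open 0.168
axes x [ 0.001 -0.    -1.   ] y [-0.253 -0.967  0.   ] z [-0.967  0.253 -0.002]
turn 0.006 q6 1.632 F cover x,y,z [2.7, -3.64, 4.25]
after turn y [-0.259 -0.966  0.   ] z [-0.966  0.259 -0.002]
t: 6.3
ee_pos: [0.5938, 0.0011, 0.1035]
eef_rot: [-0.09, 0.702, -0.09, -0.701]
ft_force: [2.4, -4.8, 5.4]
opening: 0.171
t 6.3 pos [0.5938 0.0011 0.1035] F [ 2.4  -4.78  5.37] open 0.171
axes x [ 0.001 -0.    -1.   ] y [-0.253 -0.967  0.   ] z [-0.967  0.253 -0.001]
turn 0.006 q6 1.632 F cover x,y,z [3.55, -3.99, 5.37]
after turn y [-0.259 -0.966  0.   ] z [-0.966  0.259 -0.001]
```

```bash
python3 -m creep '[[[255,0.06,0,-0.17,0],[255,0.06,0,-0.17,0],[255,0,0,0,0]]]';python3 go.py|grep -v axes;  python3 -m creep '[[[255,0.1,0,-0.17,0],[255,0,0,0,0]]]';python3 go.py
```

```text
t: 6.6
ee_pos: [0.5967, 0.0003, 0.1019]
eef_rot: [-0.09, 0.701, -0.09, -0.701]
ft_force: [1.8, -4.9, 2.6]
opening: 0.17
t 6.6 pos [5.967e-01 3.000e-04 1.019e-01] F [ 1.83 -4.86  2.55] open 0.17
turn 0.006 q6 1.632 F cover x,y,z [3.02, -4.22, 2.55]
after turn y [-0.259 -0.966  0.   ] z [-0.966  0.259 -0.   ]
t: 6.8
ee_pos: [0.5983, -0.0001, 0.101]
eef_rot: [-0.09, 0.701, -0.09, -0.701]
ft_force: [0.5, -4.6, 3.6]
opening: 0.173
t 6.8 pos [ 5.983e-01 -1.000e-04  1.010e-01] F [ 0.5  -4.59  3.64] open 0.173
axes x [ 0. -0. -1.] y [-0.253 -0.967  0.   ] z [-0.967  0.253 -0.   ]
turn 0.006 q6 1.631 F cover x,y,z [1.67, -4.3, 3.64]
after turn y [-0.259 -0.966  0.   ] z [-0.966  0.259 -0.   ]
```

```bash
python3 -m creep '[[[255,0.1,0.03,-0.17,0],[255,0,0,0,0]]]';python3 go.py|sed -n '1p;4p'; python3 - <<'E'
from h import *
import pickle
a=capture('scene');b0=pickle.load(open('p0.pkl','rb'))[0]
crop(a,'s6.png',255,165,64,50,6,30,230);crop(b0,'s6b.png',255,165,64,50,6,30,230)
cv2.imwrite('pics/s6c.png',np.hstack([cv2.imread('pics/s6.png'),cv2.imread('pics/s6b.png')]))
E
```

```text
t: 7.0
ee_pos: [0.5994, -0.0004, 0.1003]
eef_rot: [0.09, -0.701, 0.09, 0.702]
ft_force: [-3.6, -4.0, 8.5]
opening: 0.169
t 7.0 pos [ 5.994e-01 -4.000e-04  1.003e-01] F [-3.56 -3.95  8.48] open 0.169
after turn y [-0.259 -0.966 -0.   ] z [-0.966  0.259  0.001]
```

View pics/s6c.png

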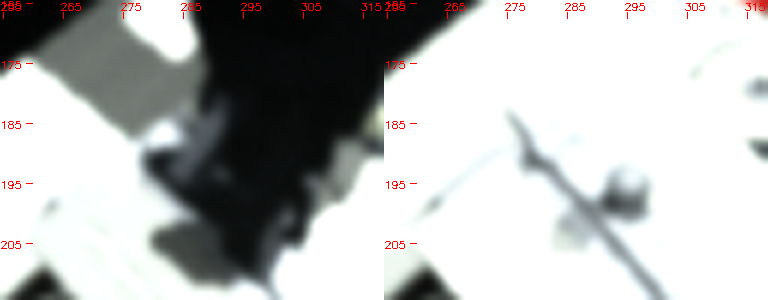

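```bash
python3 -m creep '[[[255,0.28,0,0.3,0],[255,0.28,0,0.27,0],[255,0.3,0,0.25,0],[255,0.31,0,0.26,0],[255,0,0,0,0]]]';python3 go.py|sed -n '1p;3p'; sed -i 's/^print(.turn.*/&/' go.py
```

```text
t: 7.55
ee_pos: [0.5902, 0.0021, 0.0899]
eef_rot: [-0.09, 0.703, -0.09, -0.7]
ft_force: [-1.9, -3.7, 15.6]
opening: 0.171
t 7.55 pos [0.5902 0.0021 0.0899] F [-1.9  -3.69 15.57] open 0.171
turn 0.006 q6 1.632 F cover x,y,z [-0.88, -4.06, 15.57]
```

```bash
python3 -m creep '[[[255,0,0,0,0],[255,0,0,0,0]]]';python3 go.py|sed -n '1p;3p'
```

```text
t: 7.75
ee_pos: [0.5905, 0.002, 0.0904]
eef_rot: [-0.09, 0.703, -0.09, -0.7]
ft_force: [-2.1, -3.8, 15.4]
opening: 0.169
t 7.75 pos [0.5905 0.002  0.0904] F [-2.09 -3.8  15.44] open 0.169
turn 0.006 q6 1.632 F cover x,y,z [-1.04, -4.21, 15.44]
```

```bash
python3 -m creep '[[[255,0.3,0,0.22,0],[255,0.3,0,0.2,0],[255,0.3,0,0.19,0],[255,0.3,0,0.18,0],[255,0,0,0,0]]]';python3 -m creep '[[[255,0,0,0,0]]]';python3 go.py|sed -n '1p;3p'
```

```text
t: 8.25
ee_pos: [0.5831, 0.0039, 0.0779]
eef_rot: [-0.09, 0.703, -0.09, -0.7]
ft_force: [2.3, -4.0, 13.0]
opening: 0.17
t: 8.35
ee_pos: [0.5833, 0.0038, 0.0782]
eef_rot: [-0.09, 0.703, -0.09, -0.7]
ft_force: [0.5, -3.2, 13.3]
opening: 0.166
t 8.35 pos [0.5833 0.0038 0.0782] F [ 0.48 -3.24 13.28] open 0.166
turn 0.006 q6 1.632 F cover x,y,z [1.3, -3.0, 13.28]
```

```bash
python3 -m creep '[[[255,0.25,0,0.14,0],[255,0.25,0,0.13,0],[255,0.15,0,0.08,0],[255,0,0,0,0]]]';python3 -m creep '[[[255,0,0,0,0]]]';python3 go.py|sed -n '1p;3p'
```

```text
t: 8.75
ee_pos: [0.5792, 0.0052, 0.0715]
eef_rot: [-0.091, 0.702, -0.09, -0.7]
ft_force: [-3.0, -2.8, 16.5]
opening: 0.168
t: 8.85
ee_pos: [0.5793, 0.0052, 0.0716]
eef_rot: [-0.091, 0.702, -0.09, -0.7]
ft_force: [-2.6, -1.9, 15.4]
opening: 0.168
t 8.85 pos [0.5793 0.0052 0.0716] F [-2.6  -1.93 15.42] open 0.168
turn 0.005 q6 1.634 F cover x,y,z [-2.01, -2.54, 15.42]
```

```bash
python3 -m creep '[[[255,0.1,0,0.04,0],[255,0.05,0,0.03,0],[255,0,0,0,0]]]';python3 -m creep '[[[255,0.05,0,0.02,0],[255,0,0,0,0]]]';python3 -m creep '[[[255,0.05,0,0.02,0],[255,0,0,0,0]]]';python3 go.py|sed -n '1p;3p'
```

```text
t: 9.15
ee_pos: [0.5787, 0.0054, 0.0702]
eef_rot: [-0.091, 0.703, -0.09, -0.7]
ft_force: [-2.8, -2.4, 16.5]
opening: 0.172
t: 9.35
ee_pos: [0.578, 0.0052, 0.0696]
eef_rot: [-0.09, 0.702, -0.09, -0.701]
ft_force: [-4.9, -3.0, 17.1]
opening: 0.17
t: 9.55
ee_pos: [0.5777, 0.0053, 0.069]
eef_rot: [-0.09, 0.702, -0.09, -0.701]
ft_force: [-5.4, -1.8, 17.2]
opening: 0.171
t 9.55 pos [0.5777 0.0053 0.069 ] F [-5.43 -1.8  17.19] open 0.171
turn 0.007 q6 1.633 F cover x,y,z [-4.78, -3.14, 17.19]
```

```bash
python3 -m creep '[[[255,0.03,0,0.05,0],[255,0,0,0,0]]]';python3 -m creep '[[[255,0.03,0,0.01,0],[255,0,0,0,0]]]';python3 -m creep '[[[255,0.03,0,0.01,0],[255,0,0,0,0]]]';python3 go.py|sed -n '1p;3p'
```

```text
t: 9.75
ee_pos: [0.5776, 0.0053, 0.0688]
eef_rot: [-0.09, 0.702, -0.09, -0.7]
ft_force: [-3.2, -3.3, 16.2]
opening: 0.172
t: 9.95
ee_pos: [0.5775, 0.0053, 0.0686]
eef_rot: [-0.09, 0.702, -0.09, -0.7]
ft_force: [-3.4, -4.1, 16.8]
opening: 0.17
t: 10.15
ee_pos: [0.5774, 0.0053, 0.0682]
eef_rot: [-0.09, 0.702, -0.09, -0.7]
ft_force: [-4.6, -3.6, 16.0]
opening: 0.169
t 10.15 pos [0.5774 0.0053 0.0682] F [-4.62 -3.65 16.03] open 0.169
turn 0.007 q6 1.633 F cover x,y,z [-3.52, -4.72, 16.03]
```

```bash
python3 -m creep '[[[255,0.03,0,0.02,0],[255,0,0,0,0]]]';python3 -m creep '[[[255,0.03,0,0.01,0],[255,0,0,0,0]]]';python3 -m creep '[[[255,0.03,0,0.01,0],[255,0,0,0,0]]]';python3 go.py|sed -n '1p;3p'
```

```text
t: 10.35
ee_pos: [0.5773, 0.0054, 0.068]
eef_rot: [-0.09, 0.702, -0.09, -0.7]
ft_force: [-3.1, -3.8, 17.0]
opening: 0.169
t: 10.55
ee_pos: [0.5772, 0.0054, 0.0677]
eef_rot: [-0.09, 0.702, -0.09, -0.7]
ft_force: [-4.1, -2.8, 17.4]
opening: 0.169
t: 10.75
ee_pos: [0.577, 0.0058, 0.0674]
eef_rot: [-0.091, 0.702, -0.09, -0.7]
ft_force: [-4.9, -2.9, 17.6]
opening: 0.173
t 10.75 pos [0.577  0.0058 0.0674] F [-4.93 -2.92 17.58] open 0.173
turn 0.006 q6 1.633 F cover x,y,z [-4.0, -4.1, 17.58]
```

```bash
python3 - <<'E'
from h import *
import pickle
a=capture('scene');
crop(a,'s7.png',245,160,96,75,8,60,245)
q=[.5804,.0058,-.258]
from fit import pt
for X in [(-130,-73,0),(0,-73,0),(-130,73,0)]:
    print(X,[proj(a,pt([*q,t,0],'f',X)).round(1) for t in (0,.02,.05)])
E
```

```text
cover corners [0.74454819 0.12995104 0.06      ] [0.48473423 0.19849729 0.06      ] 0.26870407273750596
 scene [0.49071939 0.20151584 0.06      ] [0.74982612 0.12911378 0.06      ] 0.2690322554516626
knob (array([0.58610838, 0.00885007, 0.11702504]), np.float64(0.0014097403584596901))
tip (array([0.53345775, 0.01494341, 0.12989973]), np.float64(0.002668592993293657))
freecorner (array([ 0.52419502, -0.0507971 ,  0.11988841]), np.float64(0.0035189325081670607))
hinge corners top [0.66646109 0.05932898 0.06      ] [ 0.62586804 -0.0841332   0.06      ] scene [ 0.62732663 -0.08133349  0.06      ]
(-130, -73, 0) [array([251.8, 216.1]), array([251.8, 215.5]), array([251.9, 214.5])]
(0, -73, 0) [array([294.2, 246.4]), array([294.2, 246.4]), array([294.2, 246.4])]
(-130, 73, 0) [array([290.5, 182.7]), array([290.6, 182. ]), array([290.7, 181. ])]
```

View pics/s7.png

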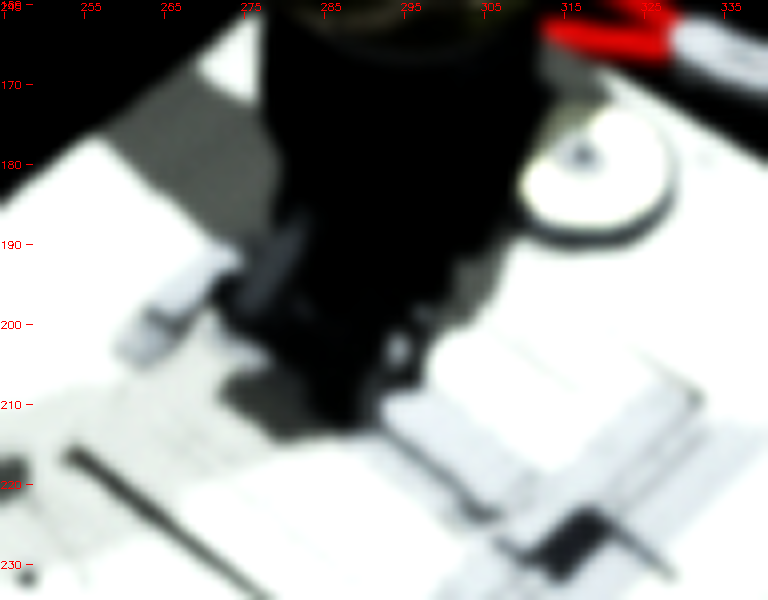

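```bash
python3 -m creep '[[[255,0.03,0,0.02,0],[255,0,0,0,0]]]';python3 -m creep '[[[255,0.03,0,0.02,0],[255,0,0,0,0]]]';python3 go.py|sed -n '1p;3p'
```

```text
t: 11.0
ee_pos: [0.5769, 0.0058, 0.0672]
eef_rot: [-0.091, 0.702, -0.09, -0.7]
ft_force: [-3.4, -2.3, 18.4]
opening: 0.171
t: 11.2
ee_pos: [0.5769, 0.0058, 0.067]
eef_rot: [-0.091, 0.703, -0.09, -0.7]
ft_force: [-3.9, -1.2, 19.0]
opening: 0.169
t 11.2 pos [0.5769 0.0058 0.067 ] F [-3.9  -1.24 18.97] open 0.169
turn 0.005 q6 1.634 F cover x,y,z [-3.45, -2.21, 18.97]
```

```bash
python3 -m creep '[[[255,0,0,0.15,0],[255,0,0,0.1,0],[255,0,0,0,0]]]';python3 go.py|sed -n '1p;3p';python3 -m creep '[[[255,0,0,0.15,0],[255,0,0,0.1,0],[255,0,0,0,0]]]';python3 go.py|sed -n '1p;3p'
```

```text
t: 11.5
ee_pos: [0.5768, 0.0058, 0.0675]
eef_rot: [-0.091, 0.705, -0.091, -0.698]
ft_force: [9.1, -5.2, 12.6]
opening: 0.172
t 11.5 pos [0.5768 0.0058 0.0675] F [ 9.08 -5.15 12.59] open 0.172
turn 0.005 q6 1.634 F cover x,y,z [10.1, -2.63, 12.59]
t: 11.8
ee_pos: [0.5767, 0.0058, 0.0682]
eef_rot: [-0.091, 0.707, -0.091, -0.695]
ft_force: [19.3, -6.1, 8.1]
opening: 0.168
t 11.8 pos [0.5767 0.0058 0.0682] F [19.31 -6.11  8.12] open 0.168
turn 0.005 q6 1.634 F cover x,y,z [20.23, -0.9, 8.12]
```

```bash
python3 -m creep '[[[255,0,0,-0.2,0],[255,0,0,-0.1,0],[255,0,0,0,0]]]';python3 go.py; python3 - <<'E'
from h import *
a=capture('scene');b=capture('top')
crop(a,'s8.png',245,170,64,50,12,90,250);crop(b,'t8.png',215,105,96,75)
for l in('keeper','knob','bolt','flap'):
    for p in(a,b):
        for r in trace(p,l)[:1]:print(l,r['p'],r['extent'])
E
```

```text
t: 12.1
ee_pos: [0.5768, 0.0058, 0.0673]
eef_rot: [-0.091, 0.704, -0.09, -0.698]
ft_force: [4.8, -4.5, 14.2]
opening: 0.173
t 12.1 pos [0.5768 0.0058 0.0673] F [ 4.84 -4.49 14.15] open 0.173
axes x [ 0.009 -0.001 -1.   ] y [-0.254 -0.967 -0.002] z [-0.967  0.254 -0.009]
turn 0.005 q6 1.634 F cover x,y,z [5.84, -3.08, 14.15]
after turn y [-0.259 -0.966 -0.002] z [-0.966  0.259 -0.009]
keeper 0.69 [258.2, 188.3, 277.0, 205.5]
knob 0.51 [292.7, 212.7, 303.9, 224.1]
flap 0.6 [253.0, 192.0, 334.2, 244.6]
```

View pics/s8.png

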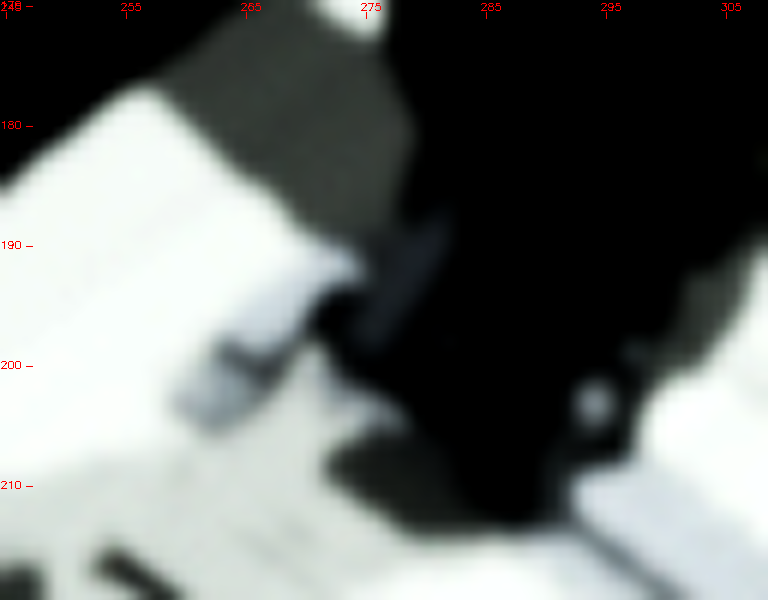

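View pics/t8.png

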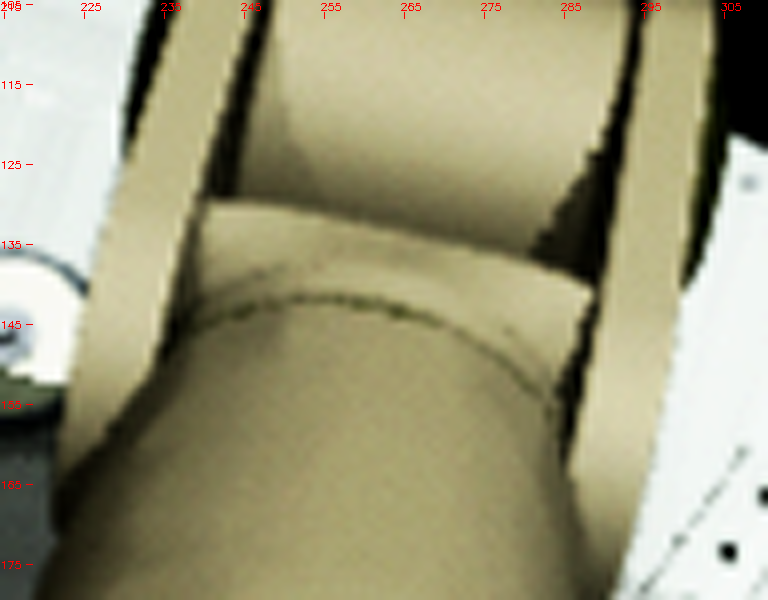

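```bash
python3 -m creep '[[[255,0,0,-0.15,0],[255,0,0,-0.1,0],[255,0,0,0,0]]]';python3 go.py;python3 -m creep '[[[255,0,0,-0.15,0],[255,0,0,0,0],[255,0,0,0,0]]]';python3 go.py; python3 - <<'E'
from h import *
a=capture('scene')
for X in [(.5768,.0058,.087),(.5768,.0058,.093),(.5768,.0058,.067)]: print(proj(a,X))
E
```

```text
t: 12.9
ee_pos: [0.5769, 0.0058, 0.0669]
eef_rot: [-0.091, 0.702, -0.09, -0.701]
ft_force: [-6.9, -2.4, 18.9]
opening: 0.169
t 12.9 pos [0.5769 0.0058 0.0669] F [-6.91 -2.41 18.94] open 0.169
axes x [ 0.002  0.    -1.   ] y [-0.254 -0.967 -0.001] z [-0.967  0.254 -0.002]
turn 0.005 q6 1.634 F cover x,y,z [-6.05, -4.12, 18.94]
after turn y [-0.259 -0.966 -0.001] z [-0.966  0.259 -0.002]
t: 13.2
ee_pos: [0.5769, 0.0058, 0.0666]
eef_rot: [0.091, -0.701, 0.09, 0.702]
ft_force: [-13.8, -1.0, 23.5]
opening: 0.17
t 13.2 pos [0.5769 0.0058 0.0666] F [-13.8   -0.97  23.46] open 0.17
axes x [-0.002  0.001 -1.   ] y [-0.253 -0.967 -0.001] z [-0.967  0.253  0.002]
turn 0.006 q6 1.633 F cover x,y,z [-13.08, -4.51, 23.46]
after turn y [-0.259 -0.966 -0.001] z [-0.966  0.259  0.002]
[289.9406402  203.90886816]
[290.08751419 202.27957324]
[289.45961228 209.24498246]
```

```bash
cat > m.py <<'E'
from h import *
from scipy.spatial.transform import Rotation as Ro
s=state();q=s['eef_rot'];R=Ro.from_quat([q[1],q[2],q[3],q[0]])
rv=R.as_matrix()
ex=np.array([.966,-.259,0]);ey=np.array([.259,.966,0]);ez=np.array([0,0,1]);E=np.array([ex,ey,ez])
print('t',round(s['t'],2),'P',s['ee_pos'].round(4),'F cov',(E@s['ft_force']).round(2),'M cov',(E@s['moment']).round(3),'open',round(s['opening'],3),'pitch(toolx.ex)',round(float(rv[:,0]@ex),4),'z.ez',round(float(rv[2,2]),4))
E
python3 m.py
python3 -m creep '[[[255,0,0,0.2,0],[255,0,0,0,0],[255,0,0,0,0]]]' >/dev/null;python3 m.py
python3 -m creep '[[[255,0,0,0.2,0],[255,0,0,0,0],[255,0,0,0,0]]]'>/dev/null;python3 m.py
```

```text
t 13.25 P [0.5769 0.0058 0.0666] F cov [-13.03  -5.79  23.2 ] M cov [-0.467  1.501 -0.174] open 0.171 pitch(toolx.ex) -0.0017 z.ez 0.0017
t 13.55 P [0.5769 0.0058 0.067 ] F cov [-2.71 -3.54 18.42] M cov [-0.27   0.041 -0.148] open 0.173 pitch(toolx.ex) 0.0036 z.ez -0.0036
t 13.85 P [0.5768 0.0058 0.0674] F cov [ 7.18 -2.59 12.35] M cov [-0.123 -1.396 -0.159] open 0.173 pitch(toolx.ex) 0.0089 z.ez -0.0089
```

```bash
python3 - <<'E'
from h import *
import pickle
a=capture('scene');pickle.dump(a,open('p9.pkl','wb'))
im=a['frame'][165:225,255:319,::-1].astype(float)
im=(np.clip(im/255,0,1)**.5*255).astype(np.uint8)
cv2.imwrite('pics/s9.png',cv2.resize(im,None,fx=10,fy=10,interpolation=cv2.INTER_CUBIC))
E
```

```text
(no output)
```

View pics/s9.png

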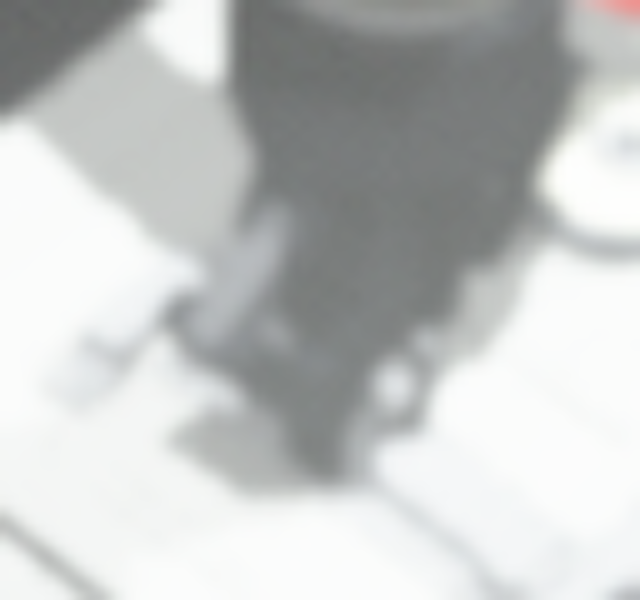

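```bash
python3 - <<'E'
from h import *
import pickle
a=pickle.load(open('p9.pkl','rb'))
for u,v in((294.5,203.8),(294.5,205),(290,204)):
    for z in(.085,.09): 
        X=atz(a,u,v,z);print(u,v,z,X.round(4),'dex,dey mm',(X[:2]-[.5768,.0058])@np.array([[.966,.259],[-.259,.966]])*1000)
for l in(75,83,90):print(l,proj(a,[.6482-.966*l/1000,-.0116+.259*l/1000,.087]))
E
```

```text
294.5 203.8 0.085 [0.5857 0.0127 0.085 ] dex,dey mm [6.81106348 8.93238867]
294.5 203.8 0.09 [0.5871 0.0087 0.09  ] dex,dey mm [9.20672778 5.47243036]
294.5 205 0.085 [0.5872 0.0093 0.085 ] dex,dey mm [9.15093202 6.05634808]
294.5 205 0.09 [0.5886 0.0053 0.09  ] dex,dey mm [11.53280029  2.6133471 ]
290 204 0.085 [0.5765 0.0072 0.085 ] dex,dey mm [-0.69317478  1.24369296]
290 204 0.09 [0.5779 0.0033 0.09  ] dex,dey mm [ 1.74673502 -2.17093227]
75 [289.89170139 203.16985245]
83 [287.29550694 201.42992044]
90 [285.03732569 199.91652   ]
```

```bash
python3 -m creep '[[[255,-0.3,0,-0.15,0],[255,-0.2,0,-0.2,0],[255,-0.1,0,-0.1,0],[255,0,0,0,0]]]' >/dev/null;python3 m.py
python3 -m creep '[[[255,0,0,0.2,0],[255,0,0,0,0]]]' >/dev/null;python3 m.py
python3 -m creep '[[[255,0,0,0.2,0],[255,0,0,0,0]]]' >/dev/null;python3 m.py
```

```text
t 14.3 P [0.5776 0.0056 0.0713] F cov [-3.43 -2.71 10.79] M cov [-0.226  0.758 -0.241] open 0.171 pitch(toolx.ex) -0.0019 z.ez 0.0019
t 14.5 P [0.5776 0.0056 0.072 ] F cov [ 4.15 -2.11  8.58] M cov [-0.151 -0.565 -0.167] open 0.167 pitch(toolx.ex) 0.0039 z.ez -0.004
t 14.7 P [0.5774 0.0056 0.0727] F cov [11.43 -1.47  6.43] M cov [ 0.061 -1.876 -0.202] open 0.174 pitch(toolx.ex) 0.0092 z.ez -0.0092
```

```bash
python3 -m creep '[[[255,-0.3,0,-0.3,0],[255,-0.3,0,-0.2,0],[255,-0.2,0,-0.2,0],[255,-0.2,0,-0.15,0],[255,0,0,0,0]]]' >/dev/null;python3 m.py
python3 -m creep '[[[255,0,0,0.2,0],[255,0,0,0,0]]]' >/dev/null;python3 m.py
python3 -m creep '[[[255,-0.05,0,0.2,0],[255,0,0,0,0]]]' >/dev/null;python3 m.py
```

```text
t 15.2 P [0.5828 0.0043 0.0817] F cov [ 1.06 -2.66 10.95] M cov [-0.386 -0.146 -0.479] open 0.172 pitch(toolx.ex) 0.0005 z.ez -0.0005
t 15.4 P [0.5817 0.0046 0.082 ] F cov [ 3.03 -2.49  8.88] M cov [-0.115 -0.39  -0.549] open 0.168 pitch(toolx.ex) 0.0033 z.ez -0.0033
t 15.6 P [0.5798 0.0051 0.0825] F cov [ 3.08 -2.24  8.55] M cov [-0.093 -0.44  -0.555] open 0.173 pitch(toolx.ex) 0.0033 z.ez -0.0033
```

```bash

python3 -m creep '[[[255,0.05,0,-0.2,0],[255,0,0,0,0]]]' >/dev/null;python3 m.py
python3 -m creep '[[[255,0.05,0,-0.2,0],[255,0,0,0,0]]]' >/dev/null;python3 m.py
python3 -m creep '[[[255,0.05,0,-0.2,0],[255,0,0,0,0]]]' >/dev/null;python3 m.py
python3 -m creep '[[[255,0.05,0,-0.2,0],[255,0,0,0,0]]]' >/dev/null;python3 m.py
```

```text
t 15.8 P [0.5816 0.0046 0.0819] F cov [ 2.48 -3.34  9.27] M cov [-0.09  -0.296 -0.587] open 0.17 pitch(toolx.ex) 0.0025 z.ez -0.0025
t 16.0 P [0.5836 0.0041 0.0815] F cov [ 2.34 -2.55  9.16] M cov [-0.135 -0.245 -0.507] open 0.171 pitch(toolx.ex) 0.0027 z.ez -0.0027
t 16.2 P [0.5846 0.0038 0.081 ] F cov [-3.95 -3.15 13.47] M cov [-0.221  0.594 -0.569] open 0.17 pitch(toolx.ex) 0.0 z.ez -0.0
t 16.4 P [0.5847 0.0038 0.0805] F cov [-15.07  -4.68  21.93] M cov [-0.435  2.348 -0.572] open 0.171 pitch(toolx.ex) -0.0052 z.ez 0.0052
```

```bash
python3 -m creep '[[[255,-0.1,0,0.25,0],[255,0,0,0,0]]]' >/dev/null;python3 m.py; python3 - <<'E'
from h import *
import pickle
a,b=pickle.load(open('p0.pkl','rb'))
H=np.array([.6505,-.0140]) # from TCP
H=np.array([.5994,-.0004])+.0529*np.array([.966,-.259]);print(H)
E=np.array([[-.966,.259],[.259,.966]])
f=lambda X:(E@(X[:2]-H)*1000).round(1)
for n,(x,y) in dict(kc=(335,403),kl=(288,392),kr=(382,415),kfront=(345,380),kback=(325,425)).items():
    print(n,f(atz(b,170+x/4,80+y/4,.068)))
s=pickle.load(open('p9.pkl','rb'))
for u,v in((272,190),(259,204),(265,196)):print(f(atz(s,u,v,.068)))
im=b['frame'][165:195,225:285,::-1];cv2.imwrite('pics/k.png',cv2.resize(im,None,fx=12,fy=12,interpolation=cv2.INTER_CUBIC))
E
```

```text
t 16.6 P [0.5847 0.0038 0.0817] F cov [ 0.79 -2.25 10.61] M cov [-0.123 -0.132 -0.593] open 0.169 pitch(toolx.ex) 0.0025 z.ez -0.0025
[ 0.6505014 -0.0141011]
kc [143.1  -0.5]
kl [144.9  30.2]
kr [141.9 -31.4]
kfront [126.8  -2.5]
kback [158.6   1.5]
[147.2  17.8]
[140.8 -37.6]
[147.   -8.7]
```

View pics/k.png

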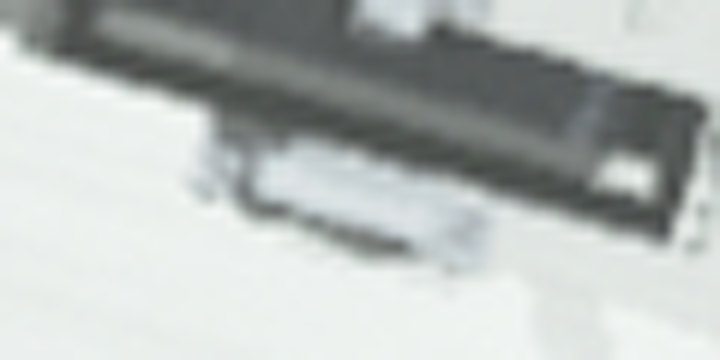

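```bash
python3 -m creep '[[[255,-0.4,0,-0.28,0],[255,-0.4,0,-0.32,0],[255,-0.35,0,-0.33,0],[255,-0.3,0,-0.32,0],[255,-0.2,0,-0.2,0]]]' >/dev/null;python3 m.py;python3 -m creep '[[[255,0,0,0,0]]]' >/dev/null;python3 m.py
```

```text
t 17.1 P [5.963e-01 5.000e-04 9.630e-02] F cov [-10.37  -4.09  -0.78] M cov [-0.547  1.776 -0.479] open 0.174 pitch(toolx.ex) -0.006 z.ez 0.006
t 17.2 P [0.5962 0.0006 0.0961] F cov [-7.45 -3.69  4.84] M cov [-0.574  1.312 -0.447] open 0.169 pitch(toolx.ex) -0.0062 z.ez 0.0062
```

```bash
python3 -m creep '[[[255,-0.3,0,-0.1,0],[255,-0.1,0,-0.1,0],[255,0,0,0,0]]]' >/dev/null;python3 m.py
```

```text
t 17.5 P [0.5957 0.0007 0.0967] F cov [ -8.89  -2.36 -11.99] M cov [-0.508  1.459 -0.522] open 0.172 pitch(toolx.ex) -0.0143 z.ez 0.0143
```

```bash
python3 -m creep '[[[255,0.15,0,0.15,0],[255,0,0,0,0]]]' >/dev/null;python3 m.py;python3 -m creep '[[[120,0,0,0,0],[120,0,0,0,0],[120,0,0,0,0],[120,-1,0,0,0],[120,-3,0,0,0]]]' >/dev/null;python3 m.py;python3 -m creep '[[[120,-3,0,0,-0.14],[120,0,0,0,-0.14],[120,0,0,0,-0.14]]]' >/dev/null; python3 m.py; python3 - <<'E'
from h import *
import pickle
a=capture('scene');pickle.dump(a,open('p10.pkl','wb'));crop(a,'s10.png',250,160,96,75)
E
```

```text
t 17.7 P [0.5957 0.0007 0.0966] F cov [-4.63 -2.66 -7.84] M cov [-0.382  0.929 -0.472] open 0.168 pitch(toolx.ex) -0.0091 z.ez 0.0091
t 18.2 P [0.5974 0.     0.1384] F cov [ 0.03  0.89 -0.6 ] M cov [-0.004 -0.    -0.022] open 0.528 pitch(toolx.ex) -0.0046 z.ez 0.0046
t 18.5 P [ 5.990e-01 -3.000e-04  1.716e-01] F cov [ 0.79 -0.29  0.01] M cov [0.007 0.08  0.017] open 0.528 pitch(toolx.ex) 0.0032 z.ez -0.0031
```

View pics/s10.png

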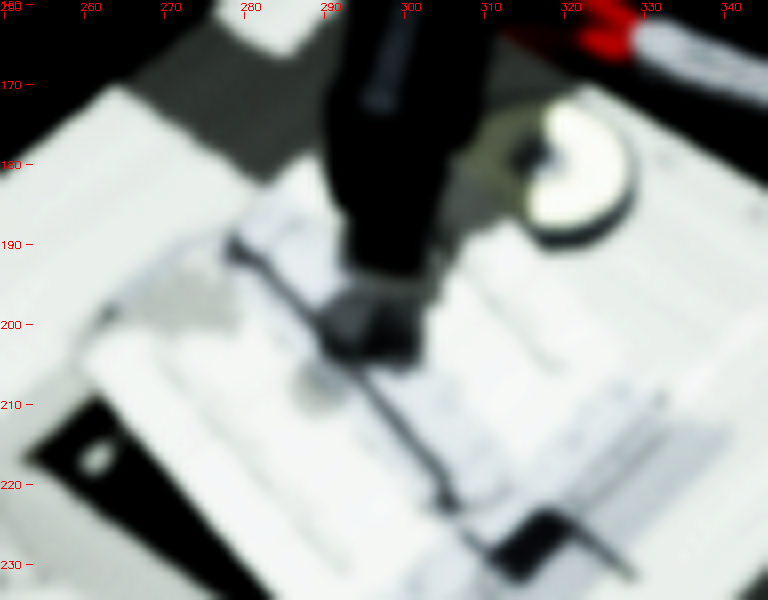

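```bash
python3 - <<'E'
from h import *
import pickle
a=pickle.load(open('p10.pkl','rb'))
print(atz(a,298.5,200.3,.1196),proj(a,[.5994,-.0004,.1196]),proj(a,[.5957,.0007,.1196]))
im=a['frame'][180:220,280:320,::-1].astype(float);im=(np.clip(im/255,0,1)**.6*255).astype(np.uint8)
cv2.imwrite('pics/s10b.png',cv2.resize(im,None,fx=14,fy=14,interpolation=cv2.INTER_CUBIC))
E
```

```text
[ 0.59937514 -0.00098126  0.1196    ] [298.61230369 200.13206729] [297.33023626 199.24227238]
```

View pics/s10b.png

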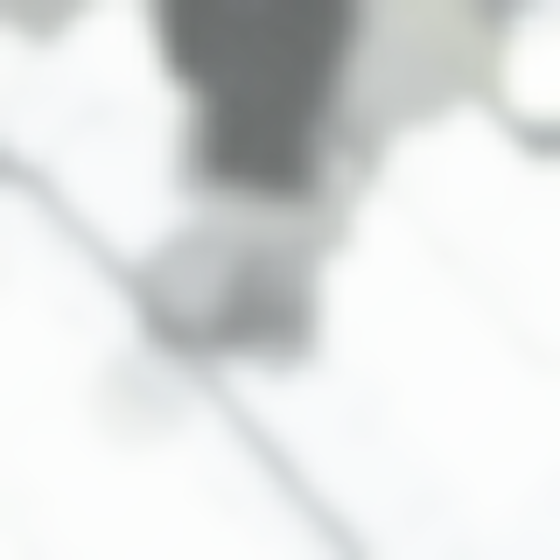

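```bash
python3 -m creep '[[[217,0,0,0,-0.144],[217,0,0,0,-0.144],[217,0,0,0,-0.144],[217,0,0,0,-0.144],[217,0,0,0,-0.144]]]' >/dev/null; python3 -m creep '[[[217,0,0,0,-0.144],[217,0,0,0,-0.144],[217,0,0,0,-0.144],[217,0,0,0,0]]]' >/dev/null;python3 m.py; python3 go.py .5994 -.0006 .140
```

```text
t 19.45 P [ 5.986e-01 -3.000e-04  1.701e-01] F cov [-0.28  0.21 -0.35] M cov [-0.013 -0.034 -0.021] open 0.151 pitch(toolx.ex) 0.0008 z.ez -0.0002
t 19.45 pos [ 5.986e-01 -3.000e-04  1.701e-01] F [-0.22  0.27 -0.35] open 0.151
axes x [ 0.001 -0.    -1.   ] y [ 0.967 -0.253  0.001] z [-0.253 -0.967 -0.   ]
tool cm [3.01 0.08 0.01]
turn -1.565 q6 0.06 F cover x,y,z [-0.28, 0.21, -0.35]
after turn y [0.259 0.966 0.   ] z [ 0.966 -0.259  0.001]
after-turn cm [ 3.01 -0.01  0.08]
```

```bash
python3 -m creep '[[[217,1.5,0.05,0,0],[217,1.5,0.03,0,0],[217,0.6,0,0,0],[217,0.3,0,0,0],[217,0,0,0,0]]]' >/dev/null; python3 m.py;python3 -m creep '[[[217,0.3,0,0,0],[217,0,0,0,0]]]' >/dev/null;python3 m.py;python3 -m creep '[[[217,0.2,0,0,0],[217,0,0,0,0]]]' >/dev/null;python3 m.py;
```

```text
t 19.95 P [ 5.994e-01 -5.000e-04  1.308e-01] F cov [-0.06  0.48  0.36] M cov [-0.052  0.004 -0.007] open 0.153 pitch(toolx.ex) 0.0003 z.ez -0.0001
t 20.15 P [ 5.993e-01 -5.000e-04  1.276e-01] F cov [-0.24  0.23 -0.05] M cov [-0.02   0.008 -0.097] open 0.145 pitch(toolx.ex) 0.0002 z.ez -0.0
t 20.35 P [ 0.5995 -0.0006  0.1258] F cov [-0.12  0.38  1.97] M cov [-0.041 -0.021  0.05 ] open 0.146 pitch(toolx.ex) 0.0008 z.ez -0.0
```

```bash
python3 -m creep '[[[217,0.32,-0.27,0,0],[217,0.3,-0.28,0,0],[217,0,0,0,0]]]' >/dev/null; python3 m.py;python3 -m creep '[[[217,0.31,-0.26,0,0],[217,0.31,-0.25,0,0],[217,0,0,0,0]]]' >/dev/null;python3 m.py;
```

```text
t 20.65 P [0.5951 0.0006 0.1207] F cov [3.3  0.78 8.1 ] M cov [ 0.019 -0.636 -0.026] open 0.15 pitch(toolx.ex) 0.0048 z.ez -0.0003
t 20.95 P [0.5903 0.0019 0.1147] F cov [2.72 0.48 9.5 ] M cov [ 0.094 -0.494  0.031] open 0.145 pitch(toolx.ex) 0.0051 z.ez -0.0003
```

```bash
python3 -m creep '[[[217,0.33,-0.21,0,0],[217,0.33,-0.21,0,0],[217,0,0,0,0]]]' >/dev/null; python3 m.py;python3 -m creep '[[[217,0.35,-0.19,0,0],[217,0.35,-0.18,0,0],[217,0,0,0,0]]]' >/dev/null;python3 m.py;
```

```text
t 21.25 P [0.5858 0.0031 0.1083] F cov [-1.08  0.57 12.48] M cov [-0.013  0.082  0.021] open 0.153 pitch(toolx.ex) 0.0039 z.ez -0.0003
t 21.55 P [0.5822 0.0041 0.1014] F cov [-1.43  0.06 14.51] M cov [ 0.06   0.279 -0.005] open 0.148 pitch(toolx.ex) 0.0037 z.ez -0.0003
```

```bash
python3 -m creep '[[[217,0.25,-0.14,0,0],[217,0.25,-0.14,0,0],[217,0,0,0,0]]]' >/dev/null; python3 m.py;python3 -m creep '[[[217,0.1,-0.05,0,0],[217,0,0,0,0]]]' >/dev/null;python3 m.py;
```

```text
t 21.85 P [0.58   0.0046 0.0965] F cov [ 1.03  0.   12.13] M cov [ 0.05  -0.14   0.017] open 0.149 pitch(toolx.ex) 0.0051 z.ez -0.0004
t 22.05 P [0.5797 0.0047 0.0957] F cov [ 0.26  0.57 12.89] M cov [ 0.067 -0.115  0.014] open 0.147 pitch(toolx.ex) 0.0054 z.ez -0.0005
```

```bash
for i in 1; do python3 -m creep '[[[217,0.1,-0.04,0,0],[217,0,0,0,0]]]' >/dev/null; python3 m.py;python3 -m creep '[[[217,0.05,-0.02,0,0],[217,0,0,0,0]]]' >/dev/null;python3 m.py;python3 -m creep '[[[217,0.05,-0.02,0,0],[217,0,0,0,0]]]' >/dev/null;python3 m.py;done
```

```text
t 22.25 P [0.5793 0.0049 0.0947] F cov [ 0.12  0.14 13.79] M cov [ 0.053 -0.083  0.012] open 0.149 pitch(toolx.ex) 0.0053 z.ez -0.0005
t 22.45 P [0.5791 0.0049 0.0943] F cov [-0.16  0.95 13.65] M cov [ 0.02  -0.068 -0.009] open 0.151 pitch(toolx.ex) 0.0054 z.ez -0.0004
t 22.65 P [0.5789 0.0049 0.0939] F cov [1.000e-02 7.900e-01 1.348e+01] M cov [ 0.044 -0.004 -0.033] open 0.151 pitch(toolx.ex) 0.0054 z.ez -0.0004
```

```bash
for i in 1; do python3 -m creep '[[[217,0.04,-0.02,0,0],[217,0,0,0,0]]]' >/dev/null; python3 m.py;python3 -m creep '[[[217,0.04,-0.01,0,0],[217,0,0,0,0]]]' >/dev/null;python3 m.py;python3 -m creep '[[[217,0.04,-0.01,0,0],[217,0,0,0,0]]]' >/dev/null;python3 m.py;done
```

```text
t 22.85 P [0.5788 0.005  0.0935] F cov [-0.34  0.32 14.06] M cov [ 0.022 -0.067 -0.072] open 0.149 pitch(toolx.ex) 0.0056 z.ez -0.0004
t 23.05 P [0.5786 0.005  0.0931] F cov [ 0.16  0.58 14.39] M cov [0.107 0.023 0.038] open 0.149 pitch(toolx.ex) 0.0054 z.ez -0.0004
t 23.25 P [0.5785 0.0051 0.0927] F cov [-0.91  0.23 15.88] M cov [0.057 0.093 0.037] open 0.147 pitch(toolx.ex) 0.0053 z.ez -0.0005
```

```bash
python3 -m creep '[[[217,0,-0.15,0,0],[217,0,-0.15,0,0],[217,0,0,0,0]]]' >/dev/null; python3 m.py;python3 -m creep '[[[217,0,-0.15,0,0],[217,0,-0.15,0,0],[217,0,0,0,0]]]' >/dev/null;python3 m.py
```

```text
t 23.55 P [0.5759 0.0057 0.0927] F cov [ 0.27  0.9  13.32] M cov [ 0.068 -0.344  0.004] open 0.15 pitch(toolx.ex) 0.0065 z.ez -0.0005
t 23.85 P [0.573  0.0065 0.0926] F cov [ 1.57  0.6  12.6 ] M cov [ 0.104 -0.363 -0.018] open 0.152 pitch(toolx.ex) 0.0064 z.ez -0.0006
```

```bash
python3 -m creep '[[[217,0.03,-0.15,0,0],[217,0,-0.1,0,0],[217,0,0,0,0]]]' >/dev/null; python3 m.py;python3 -m creep '[[[217,0,-0.15,0,0],[217,0,0,0,0]]]' >/dev/null;python3 m.py;python3 -m creep '[[[217,0,-0.15,0,0],[217,0,0,0,0]]]' >/dev/null;python3 m.py
```

```text
t 24.15 P [0.5705 0.0072 0.0922] F cov [ 1.27  0.84 11.5 ] M cov [ 0.162 -0.373  0.028] open 0.149 pitch(toolx.ex) 0.0061 z.ez -0.0006
t 24.35 P [0.5691 0.0076 0.0922] F cov [ 1.85  0.5  11.71] M cov [ 0.202 -0.287  0.012] open 0.146 pitch(toolx.ex) 0.0061 z.ez -0.0006
t 24.55 P [0.5676 0.008  0.0922] F cov [ 1.78  0.79 12.08] M cov [ 0.185 -0.319  0.037] open 0.147 pitch(toolx.ex) 0.006 z.ez -0.0006
```

```bash
python3 -m creep '[[[217,0,-0.15,0,0],[217,0,-0.15,0,0],[217,0,0,0,0]]]' >/dev/null; python3 m.py;python3 -m creep '[[[217,0,-0.15,0,0],[217,0,-0.15,0,0],[217,0,0,0,0]]]' >/dev/null;python3 m.py;python3 -m creep '[[[217,0,-0.15,0,0],[217,0,-0.15,0,0],[217,0,0,0,0]]]' >/dev/null;python3 m.py
```

```text
t 24.85 P [0.5647 0.0088 0.0922] F cov [ 1.23  2.41 11.19] M cov [ 0.171 -0.355  0.038] open 0.151 pitch(toolx.ex) 0.0059 z.ez -0.0006
t 25.15 P [0.5618 0.0096 0.0922] F cov [ 1.46  1.78 11.49] M cov [ 0.216 -0.26  -0.001] open 0.149 pitch(toolx.ex) 0.006 z.ez -0.0007
t 25.45 P [0.5589 0.0103 0.0922] F cov [ 1.79  1.29 12.26] M cov [ 0.196 -0.358  0.04 ] open 0.149 pitch(toolx.ex) 0.006 z.ez -0.0007
```

```bash
python3 -m creep '[[[217,0,-0.15,0,0],[217,0,-0.1,0,0],[217,0,0,0,0]]]' >/dev/null; python3 m.py;python3 -m creep '[[[217,0,-0.1,0,0],[217,0,0,0,0]]]' >/dev/null;python3 m.py;python3 -m creep '[[[217,0,-0.1,0,0],[217,0,0,0,0]]]' >/dev/null;python3 m.py
```

```text
t 25.75 P [0.5565 0.0109 0.0922] F cov [ 1.85  1.41 11.84] M cov [ 0.241 -0.324  0.017] open 0.147 pitch(toolx.ex) 0.0061 z.ez -0.0008
t 25.95 P [0.5556 0.0112 0.0921] F cov [ 2.33  1.88 11.23] M cov [ 0.243 -0.397  0.056] open 0.151 pitch(toolx.ex) 0.0061 z.ez -0.0008
t 26.15 P [0.5547 0.0114 0.0922] F cov [ 1.78  1.54 11.44] M cov [ 0.271 -0.421 -0.004] open 0.145 pitch(toolx.ex) 0.0065 z.ez -0.0008
```

```bash
python3 -m creep '[[[217,0,-0.1,0,0],[217,0,0,0,0]]]' >/dev/null; python3 m.py;python3 -m creep '[[[217,0,-0.07,0,0],[217,0,0,0,0]]]' >/dev/null;python3 m.py
```

```text
t 26.35 P [0.5545 0.0114 0.0924] F cov [ 6.23  2.12 10.28] M cov [ 0.268 -1.013  0.003] open 0.152 pitch(toolx.ex) 0.0086 z.ez -0.0009
t 26.55 P [0.5543 0.0115 0.0925] F cov [9.56 1.94 9.04] M cov [ 0.356 -1.516  0.004] open 0.151 pitch(toolx.ex) 0.0099 z.ez -0.001
```

```bash
python3 -m creep '[[[217,0,0.13,0,0],[217,0,0,0,0],[217,0,0,0,0]]]' >/dev/null; python3 m.py;python3 -m creep '[[[217,-0.05,0,0,0],[217,-0.05,0,0,0],[217,0,0,0,0]]]' >/dev/null;python3 m.py;python3 -m creep '[[[217,-0.1,0,0,0],[217,0,0,0,0]]]' >/dev/null;python3 m.py;python3 -m creep '[[[217,-0.1,0,0,0],[217,0,0,0,0]]]' >/dev/null;python3 m.py
```

```text
t 26.85 P [0.5547 0.0114 0.0923] F cov [ 3.91  1.98 11.41] M cov [ 0.292 -0.672  0.035] open 0.149 pitch(toolx.ex) 0.0072 z.ez -0.0009
t 27.15 P [0.5547 0.0114 0.093 ] F cov [5.37 1.86 7.92] M cov [ 0.338 -0.952  0.017] open 0.151 pitch(toolx.ex) 0.0073 z.ez -0.0009
t 27.35 P [0.5546 0.0114 0.0935] F cov [6.44 2.16 4.41] M cov [ 0.346 -1.247  0.014] open 0.152 pitch(toolx.ex) 0.0068 z.ez -0.0008
t 27.55 P [0.5542 0.0113 0.0941] F cov [7.11 1.48 1.8 ] M cov [ 0.146 -1.189  0.051] open 0.145 pitch(toolx.ex) 0.0057 z.ez -0.0005
```

```bash
python3 -m creep '[[[217,-0.2,0.05,0,0],[217,-0.5,0,0,0],[217,-2,0,0,0],[217,-4,0,0,0],[217,-4,0,0,0]]]' >/dev/null; python3 m.py;python3 -m creep '[[[217,-3,0,4,0],[217,0,0,5,0],[217,0,0,5,0],[217,0,0,5,0],[217,0,0,5,0]]]' >/dev/null; python3 -m creep '[[[217,0,0,5,0],[217,0,0,5,0],[217,0,0,3,0],[217,0,0,0,0]]]' >/dev/null;python3 m.py; python3 - <<'E'
from h import *
a=capture('scene');b=capture('top')
crop(a,'s11.png',230,150,120,90,6);crop(b,'t11.png',190,95,120,90,6)
H=np.array([.6505014,-.0141011]);d=np.array([-.966,.259])
for l in(75,99):
  X=[*(H+d*l/1000),.087];print(l,proj(a,X),proj(b,X))
import pickle
p0=pickle.load(open('p0.pkl','rb'))
E
```

```text
t 28.05 P [0.5521 0.0117 0.201 ] F cov [ 0.86 -0.83  0.03] M cov [ 0.014 -0.006 -0.037] open 0.145 pitch(toolx.ex) -0.0023 z.ez 0.0002
t 28.95 P [ 0.4579 -0.3494  0.2295] F cov [-0.48  0.34 -0.89] M cov [ 0.025 -0.02  -0.054] open 0.147 pitch(toolx.ex) -0.0013 z.ez -0.0001
75 [290.33859878 204.23296988] [261.35107718 153.99760927]
99 [282.57989215 199.02595373] [258.71627194 162.78325537]
```

View pics/s11.png

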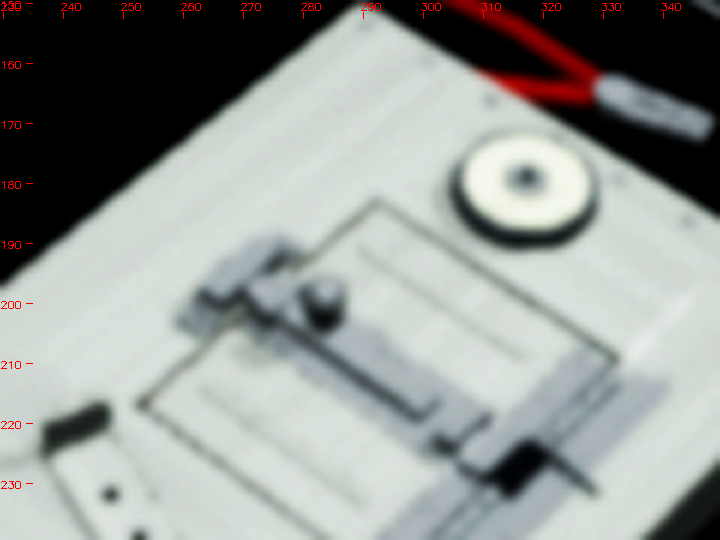

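View pics/t11.png

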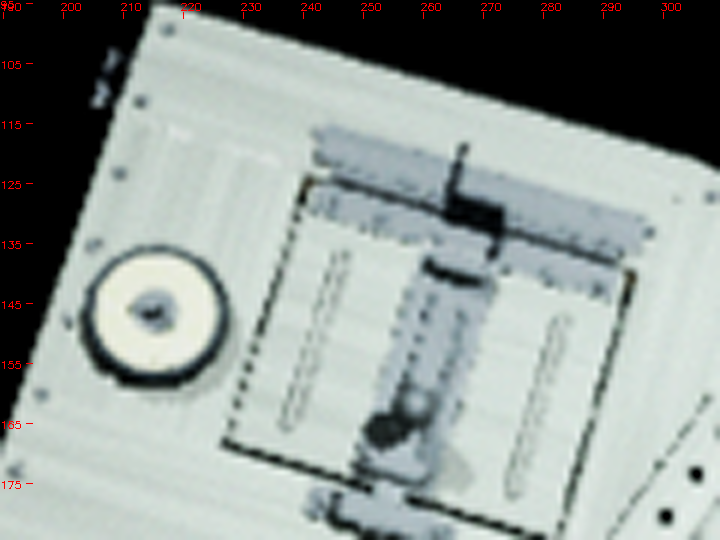

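```bash
python3 - <<'E'
from h import *
from rig import finish_job
s=state();print(s['t'],s['ft_force'].round(2));print(finish_job())
E
```

```text
29.05 [ 0.79 -0.47  0.37]
the job is handed in; nothing more can be done
None
```

The flap is closed with its bolt home under the keeper, and it stayed shut when I let go. I handed the job in at about 29 s.

**First attempt failed:** I gripped the knob and drew the bolt back until I felt its stop. I then pressed the flap down, but the bolt would not slide forward. The knob had slipped about 4 mm in the pads, so the flap was probably not quite level. While trying I pushed and pulled with up to about 20 N sideways and about 23 N down on the tool. I did not find out what was blocking the bolt. I took the flap back up with the knob still gripped and let go there, with the bolt drawn back.

**Second attempt worked:**
- I set the partly open fingers over the knob and followed the flap's arc down.
- The seal was reached at about 14 N, and I pressed to no more than 16 N.
- The bolt slid home with about 2 N, without bumping the keeper, until a firm stop at about 24–25 mm of travel. I pushed to 9.6 N there.

**Last checks:**
- **Flap:** it rose only about 1 mm at the knob as I took the load off, then stayed. The last pictures show it level with the skin.
- **Bolt:** both pictures show it under the keeper. The scene camera puts the knob 2–3 mm short of home, which is near the 3 mm limit. The top camera and the felt stop both say fully home.
- **Tools and parts:** I touched none of them, and those in the last pictures look unmoved. I did not measure their positions again.
- **Robot:** it is clear of everything, and the wrist force was about zero.

**Not confirmed:** I can't tell whether the seal or keeper limits were passed during the first attempt, because I could only read the force at the wrist and the job gives no verdict.

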